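# Clamp a pipe in a yoke vise with its removable crank

### The arm

A 6-joint arm with a two-finger parallel gripper is mounted at the origin on the work surface. World frame = base frame: x ahead of the robot, y to its left, z up, the work surface at z = 0. Lengths are in m, angles in degrees, forces in N, time in s.
With the tool pointing down it reaches from about 0.25 to 0.725 m from the base axis. Payload 9.7 kg.
Tool frame: the origin (TCP) lies at the very end of the fingers, on their centre line; the grasp point (between the pads) lies 19 mm behind it (bot.pinch_z is the distance from the TCP to the grasp point, in m); x points along the fingers, z is the direction in which the jaws open and shut, and the axes are right-handed (so a half turn about x gives the same grasp; the last joint's range is limited). The gripper opens to 85 mm and grips with 20 to 120 N. Pads are 22 mm wide; open, the fingers measure 114 mm over their backs; the gripper's body (76 mm by 85 mm) begins 54 mm behind the grasp point. The pads swing forward as they close: fully open they stand 13 mm farther back than shut.
Start: joints at [64.515, 4.979, 10.078, 95.1, 0, 90], TCP at [0.237, 0.496, 0.231] pointing down, gripper open.
Joint ranges: [-179.16, 179.16], [-48.56, 103.87], [-65.8, 70.77], [-126.05, 130.52], [-82.76, 87.17], [-180, 180]. Speed limits (degrees/s): [127.2, 127.2, 147.25, 180, 180, 180].

### API

Orientations are given as [roll, pitch, yaw] about the fixed x, y, z axes, in that order (R = Rz(yaw) Ry(pitch) Rx(roll)).
In Python, from workcell import bot gives the robot as it stands.
- The arm moves only by the tool play_rows, never from a script. Its argument "rows" is a list of rows, each a list of 3 entries, a list of its own where there are three numbers: the shift along the tool's x, y, z in cm, then the turn about the tool's x in degrees, then the finger opening in cm, from 0 to 8.54. A call has 1 to 12 rows; each row is the pose to reach, as a shift and turn from the pose commanded when the call began, along the tool's axes at that moment; what a row does not reach only later rows make up. A row lasts 1/12 s, in which the tool goes at most 41.7 mm and 7.16 degrees, less where a joint would pass 70% of its speed; a pose out of reach is approached as far as the arm can. A call with a gripper value outside its range is refused whole. The fingers move at their own pace and stop on an object; "squeeze" is the grip in N (left out, the last holds). Time passes only in rows, so rows that repeat a pose let the fingers close. It gives the time, the measured TCP pose, the force and the opening at its end, in the units of the state.
- bot.get_obs(): the state, without advancing time (a new reading comes with each control period).
- bot.camera(name): name is "scene" or "top" or "wrist"; returns (picture, depth): 420x560x3 uint8, blue, green, red; 420x560 float32, m along the optical axis (not along the pixel's ray), 0 where there is no reading.
- bot.camera_model(name): a dict with "fx", "fy", "cx", "cy" (pixels), "origin" and "attitude" of the camera in the world; the wrist camera has in their place "mount" (4x4, takes a point from camera to tool coordinates, whose origin is the TCP and whose axes are the tool frame's). Camera axes: x right, y down, z forward; pixel columns grow to the right and rows downward; lengths in m; the calibration is good to about 2 mm. A picture is of the moment at which its call begins: read the wrist's pose just before it. camera_model takes no time and is no camera call.
- bot.job_done(): hands the job in, once; it reports no verdict.
The state is a dict: "time": time; "q": joint angles; "qd": joint speeds; "joint_efforts": joint torques, N m; "ee_pos": TCP position; "tcp_rot": TCP orientation; "wrist_force": force on the tool from outside, world axes, zero at the start; "torque": the same for the moment, N m; "opening": finger opening in m.
Only numpy, scipy, OpenCV 4.12 (cv2) and the standard library are available. Lean on these libraries where they do the work, as an engineer would, in place of code of your own. Each camera call takes 0.05 s, during which the arm holds its last target.

### The job

Clamp the pipe in the vise for sawing: fit the loose crank fully home on the square end of the vise screw without forcing it, then wind it clockwise until the jaw holds the pipe firmly, hand-tight, without crushing the thin wall. Let go and leave the crank on the screw; do not disturb the other things on the bench.

Things in the scene. Friction and masses are not known exactly. Their poses are not given: they have to be found in the camera images.
- vise: Yoke pipe vise fixed to the bench: dark grey cast base 90 x 200 x 12 mm, steel lower V-jaw, two columns, a bridge over them (134 mm long, 34 mm wide, top 150 mm above the bench, screw boss 44 mm wide to 161 mm). Origin: middle of the base's underside, on the screw's axis. x runs along the pipe, y from column to column, z up.
- jaw: Upper jaw, 90 x 44 mm, below the bridge; clockwise turns lower jaw and screw together, 8 mm a turn. Origin: on the screw's axis, level with its V insert's inner ridge when new. The insert is worn and shimmed, its ridge 0 to 5 mm below the origin, not measured: it meets the pipe with the origin 23 to 28 mm above the pipe's axis, after 1.2 to 2.2 turns, and is tight 0.1 turn later.
- screw: Vise screw, upright, sinking as it turns; clockwise from above tightens. Self-locking. Turning it free takes 0.3 N m (3.5 N at the crank's grip, square to the arm). On the pipe the effort climbs: 5 N is the least firm hold, 7 N hand-tight, 9 N crushes the wall. Felt while turning or after a slow small step; after a stop or fast move friction hides up to 3 N. Origin as the jaw's.
- square_end (a point): Middle of the top of the screw's square end: bare steel, upright, 15 mm square, 26 mm from its top down to the round 28 mm shoulder; top edges bevelled 2.5 mm wide, 3.5 mm deep. x and y are square to its faces, z up along the axis. It stands 212 to 216 mm above the bench by turns and comes down with the screw.
- crank: Removable crank, dark steel, about 0.4 kg, lying flat on the bench, grip up. Origin: middle of the square socket's mouth, in the hub's underside. x points along the arm to the grip, z up. Fully home the hub sits on the screw's shoulder, origin 26 mm below the top of square_end; it fits in any of four quarter turns. Arm: flat bar 20 mm wide, 12 mm thick, level with the underside.
- crank_hub (a point): Centre of the crank's hub, on the socket's axis, 16 mm above the underside; axes as the crank's. The hub is 34 mm square (faces square to x and y) and 32 mm high; its socket, 16.5 mm square with the same axes, goes right through.
- crank_grip (a point): Middle of the crank's upright black grip, a freely revolving cylinder of 24 mm diameter from 15 to 91 mm above the crank's underside (a 16 mm washer on it ends at 96 mm), this point at 53 mm. Its axis is 85 mm from the socket's axis along the crank's x. Axes as the crank's.
- pipe: Thin-walled steel pipe, 42 mm diameter, 270 mm long, lying loose in the vise's lower V. Origin: its middle, on its axis, 52 mm above the bench. x along the pipe.
- hammer: Bystander: hammer lying on the bench. Origin at its underside.
- paste_tin: Bystander: tin of cutting paste, 70 mm diameter, 70 mm high. Origin: middle of its underside.
- fittings: Bystander: open grey box of brass fittings, 160 x 120 x 50 mm. Origin: middle of its underside.
- wrench: Bystander: open-ended wrench lying on the bench. Origin at its underside.
Things that resemble listed ones, but are neither listed nor needed, are in the scene too. What is shaped like the crank but blue or turquoise is not meant. There is more than one size of the vise; the job needs the smaller.

How it is judged (in metres and radians):
On the way, in this order (a step that is already met when the one before it is completed fails the run):
1. the crank is fully home on the square end of the screw (z of crank in the frame of square_end below -0.022 m and horizontal distance between crank and square_end below 0.004 m and angle between the z axis of crank and the z axis of square_end, either way round below 0.1 rad), for 0.2 s.
2. with the crank on, the screw has been wound down by a full turn (distance of jaw from where it was at the start of the episode above 0.008 m and z of crank in the frame of square_end below -0.012 m), for 0.1 s.
At the end, for the whole second after the job is handed in: The jaw presses the pipe into the V with more than 100 N, the pipe lies straight in the V (within 0.1 rad), the crank sits home on the square end (within 6 mm of the shoulder, 5 mm sideways), still and let go (contact force between jaw and pipe above 100 N and z of pipe in the frame of vise between 0.046 and 0.057 m and angle between the x axis of pipe and the x axis of vise, either way round below 0.1 rad and z of crank in the frame of square_end below -0.02 m and horizontal distance between crank and square_end below 0.005 m and angular speed of crank below 0.2 rad/s); the robot touches nothing.
It fails at once if the pipe's thin wall is crushed (jaw presses it with more than 400 N) (contact force between jaw and pipe above 400 N).
It fails at once if the crank is forced: pressed on the screw end with more than 40 N before the socket has gone on half-way (contact force between crank and jaw above 40 N and z of crank in the frame of square_end above -0.012 m).
It fails at once if a bystander is moved more than 30 mm (distance of any of hammer, paste_tin, fittings, wrench from where it was at the start of the episode above 0.03 m).
It also fails if it takes over 72 s, if anything falls off the work surface, if the arm or the gripper's body presses on something with over 40 N, if the wrist force passes 120 N, or if a joint passes its speed limit or range.

## Working session

There is one attempt and no reset: what is moved stays moved. The work goes in short steps, Python scripts to look and compute and a tool call to move; the robot and the scene stay as the last step left them, time stands still between calls to the robot, and variables do not carry over. Pictures are saved under pics/ and viewed, and the job is handed in when it is done.

Besides the shell and the picture viewer there is one more tool, called in YAML: its name, and indented under it one key for each argument. play_rows: Moves the arm, as the interface text tells. Its arguments: {"type":"object","properties":{"rows":{"type":"array"},"squeeze":{"type":"number"}},"required":["rows"]}

```bash
ls; mkdir -p pics; python3 - <<'E'
from workcell import bot
import cv2,json
print(bot.get_obs())
for n in ("scene","top","wrist"):
    print(n,bot.camera_model(n))
    im,d=bot.camera(n); cv2.imwrite(f"pics/a_{n}.png",im); 
    import numpy as np; np.save(f"pics/a_{n}.npy",d)
print(bot.pinch_z)
E
```

```text
pics
{'time': 0.0, 'q': array([ 6.45155025e+01,  5.01152452e+00,  1.00338564e+01,  9.50986035e+01,
       -1.35828938e-03,  9.00016081e+01]), 'qd': array([ 0.03153367, -0.06688608,  0.06172621,  0.02154735,  0.08231782,
       -0.10363229]), 'joint_efforts': array([ 4.12483321e-03, -5.20397401e+01,  4.64795494e+01,  1.66510121e-02,
        2.16655280e-04, -1.48830929e-05]), 'ee_pos': array([0.23655591, 0.49627961, 0.23057364]), 'tcp_rot': array([-178.97814302,   89.92371634, -114.46424773]), 'wrist_force': array([ 0.22811951, -0.70029479,  0.2634329 ]), 'torque': array([ 0.02461476, -0.04003986, -0.0049183 ]), 'opening': 0.08517219338669163}
scene {'fx': 500.12110593906027, 'fy': 500.12110593906027, 'cx': 279.34909142166873, 'cy': 208.52233971724255, 'origin': array([1.45814712, 0.41553147, 1.49837929]), 'attitude': array([-144.93175779,    0.6794442 ,  108.7217081 ])}
top {'fx': 500.85484411730926, 'fy': 500.85484411730926, 'cx': 284.5830504250567, 'cy': 209.09685458289835, 'origin': array([0.26814938, 0.09647125, 1.62244407]), 'attitude': array([-168.04132347,   -0.19056318,  -84.93682126])}
wrist {'fx': 338.2420264741662, 'fy': 338.2420264741662, 'cx': 280.74174600249586, 'cy': 210.46548519553235, 'mount': array([[-3.04919612e-04, -2.96592732e-01,  9.55004010e-01,
        -1.43801225e-01],
       [-3.66530286e-04, -9.55003957e-01, -2.96592832e-01,
         7.60731212e-02],
       [ 9.99999886e-01, -4.40474864e-04,  1.82489217e-04,
        -1.57582733e-04],
       [ 0.00000000e+00,  0.00000000e+00,  0.00000000e+00,
         1.00000000e+00]])}
0.0187
```

View pics/a_scene.png

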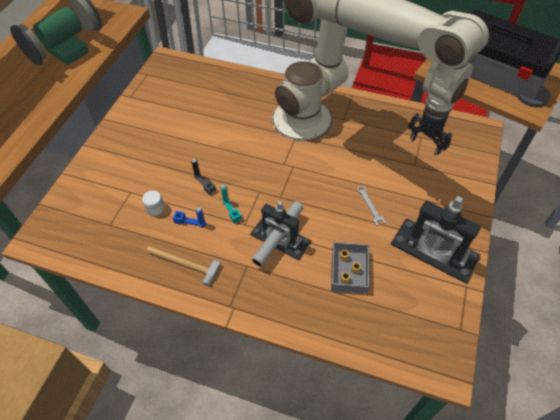

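View pics/a_top.png

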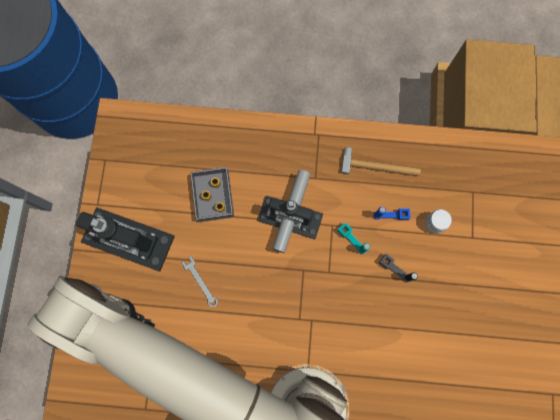

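View pics/a_wrist.png

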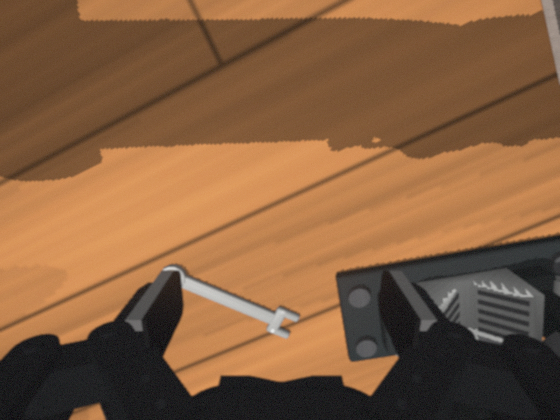

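Candidates in the top view: the crank could be dark at (398,268), turquoise at (353,238) or blue at (392,213). The dark one matches the description. The vise could be the small one at (291,217), holding the pipe, or the large one at (125,240). The small one is right. Next: a close crop and measurements.

```bash
cat > h.py <<'E'
import numpy as np,cv2
from scipy.spatial.transform import Rotation as R
from workcell import bot
def rot(a): return R.from_euler('xyz',a,degrees=True).as_matrix()
def cam(n,obs=None):
    m=bot.camera_model(n)
    K=(m['fx'],m['fy'],m['cx'],m['cy'])
    if n!='wrist': return K,np.array(m['origin']),rot(m['attitude'])
    obs=obs or bot.get_obs(); T=np.eye(4);T[:3,:3]=rot(obs['tcp_rot']);T[:3,3]=obs['ee_pos']
    T=T@m['mount']; return K,T[:3,3],T[:3,:3]
def ray(c,u,v):
    (fx,fy,cx,cy),o,A=c; d=A@np.array([(u-cx)/fx,(v-cy)/fy,1]); return o,d
def onz(c,u,v,z):
    o,d=ray(c,u,v); return o+d*(z-o[2])/d[2]
def proj(c,p):
    (fx,fy,cx,cy),o,A=c; q=A.T@(np.array(p)-o); return np.array([fx*q[0]/q[2]+cx,fy*q[1]/q[2]+cy])
def cloud(c,d):
    (fx,fy,cx,cy),o,A=c; v,u=np.mgrid[:d.shape[0],:d.shape[1]]
    P=np.stack([(u-cx)/fx*d,(v-cy)/fy*d,d],-1)@A.T+o; P[d==0]=np.nan; return P
E
python3 - <<'E'
from h import *
im=cv2.imread('pics/a_top.png'); d=np.load('pics/a_top.npy')
a=cv2.resize(im[160:300,240:440],None,fx=4,fy=4,interpolation=cv2.INTER_CUBIC); cv2.imwrite('pics/b_top.png',a)
im2=cv2.imread('pics/a_scene.png'); a=cv2.resize(im2[140:280,150:320],None,fx=4,fy=4,interpolation=cv2.INTER_CUBIC); cv2.imwrite('pics/b_sc.png',a)
for n,pts in (('top',{'hub':(386,262),'grip':(412,277),'sq':(291,205),'teal hub':(344,230)}),('scene',{'hub':(208,186),'grip':(195,162),'sq':(280,204)})):
    P=cloud(cam(n),np.load(f'pics/a_{n}.npy'))
    for k,(u,v) in pts.items(): print(n,k,np.round(np.nanmedian(P[v-1:v+2,u-1:u+2].reshape(-1,3),0),3))
E
```

```text
top hub [ 0.466 -0.222  0.001]
top grip [ 0.416 -0.284  0.093]
top sq [0.579 0.101 0.215]
top teal hub [ 0.558 -0.079 -0.003]
scene hub [ 0.463 -0.221  0.017]
scene grip [ 0.427 -0.281  0.088]
scene sq [0.591 0.108 0.211]
```

View pics/b_top.png

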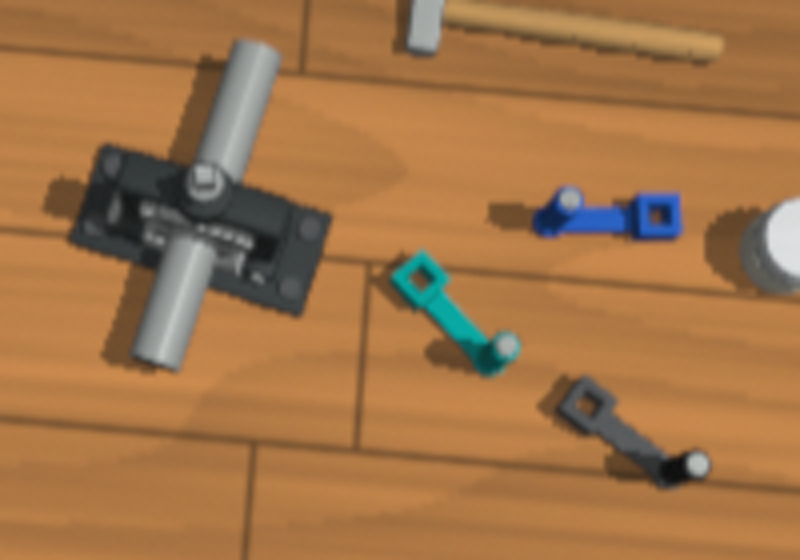

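View pics/b_sc.png

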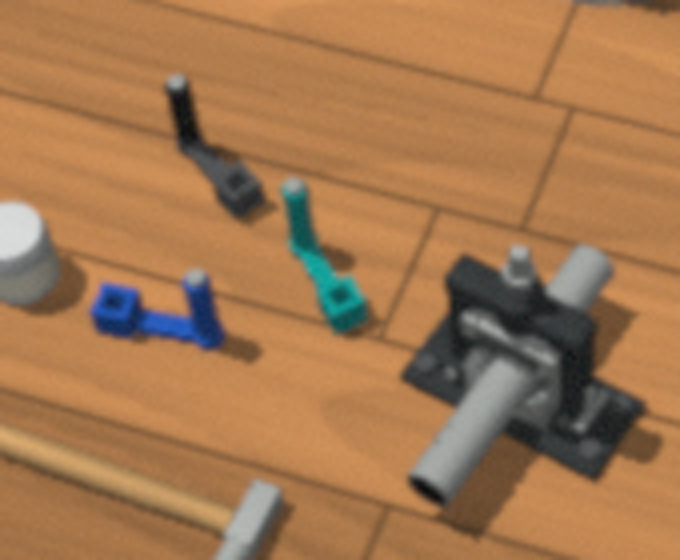

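The black-gripped, dark grey crank shows at top crop (588,403) for the hub and (697,463) for the grip. It isn't blue or turquoise, so it's the right one. The small vise's screw is at crop (205,182). Next I'll measure both more closely.

```bash
python3 - <<'E'
from h import *
o=bot.get_obs(); print(np.round(rot(o['tcp_rot']),3))
d=np.load('pics/a_top.npy'); c=cam('top'); P=cloud(c,d); im=cv2.imread('pics/a_top.png')
hsv=cv2.cvtColor(im,cv2.COLOR_BGR2HSV)
# crank dark mask
m=((hsv[...,1]<70)&(hsv[...,2]<110)).astype(np.uint8); roi=np.zeros_like(m); roi[245:290,370:425]=1; m&=roi
n,l,st,ce=cv2.connectedComponentsWithStats(m); print(st[1:],ce[1:])
# hub hole centre by ray at z=.032 and grip top z=.096
print('hub',onz(c,240+588/4-.4,160+403/4-.4,.032),'grip',onz(c,240+697/4-.4,160+463/4-.4,.096),'sq',onz(c,240+205/4-.4,160+178/4-.4,.214))
# scene
c=cam('scene'); print('hub',onz(c,150+237/4-.4,140+180/4-.4,.032),'grip',onz(c,150+177/4-.4,140+82/4-.4,.096),'sq',onz(c,150+519/4-.4,140+252/4-.4,.214))
E
```

```text
[[-0.    -0.903  0.43 ]
 [-0.001  0.43   0.903]
 [-1.     0.    -0.001]]
[[380 255  36  27 258]] [[395.05813953 268.24806202]]
hub [ 0.46710607 -0.21681802  0.032     ] grip [ 0.42091816 -0.28869363  0.096     ] sq [0.58197515 0.10144943 0.214     ]
hub [ 0.46791861 -0.21497307  0.032     ] grip [ 0.42320638 -0.28554429  0.096     ] sq [0.58738211 0.10434653 0.214     ]
```

play_rows:
  rows:
    - [[-5,0,0],0,8.5]
    - [[-11,0,0],7,8.5]
    - [[-11,-4,-1.7],14,8.5]
    - [[-11,-8,-3.4],21,8.5]
    - [[-11,-12,-5.1],28,8.5]
    - [[-11,-16,-6.8],34.5,8.5]
    - [[-11,-20,-8.5],41,8.5]
    - [[-11,-24,-10.2],47,8.5]
    - [[-11,-28,-12],54.5,8.5]
    - [[-11,-32,-13.7],54.5,8.5]
    - [[-11,-36,-15.4],54.5,8.5]
    - [[-11,-40,-17.1],54.5,8.5]

```text
time: 1.15
ee_pos: [0.5087, 0.1866, 0.3412]
tcp_rot: [144.4, 90.0, 154.4]
wrist_force: [0.0, 1.4, 0.9]
opening: 0.0851
```

play_rows:
  rows:
    - [[0,-1,-4],0,8.5]
    - [[0,-2.5,-8.5],0,8.5]
    - [[0,-2.5,-8.5],0,8.5]
    - [[0,-2.5,-8.5],0,8.5]

```text
time: 1.48
ee_pos: [0.427, 0.148, 0.3421]
tcp_rot: [7.6, 89.9, 17.6]
wrist_force: [0.2, -0.2, 0.2]
opening: 0.085
```

```bash
python3 - <<'E'
from h import *
o=bot.get_obs(); print(o['time'],o['ee_pos'],o['tcp_rot'],o['q'])
im,d=bot.camera('wrist'); cv2.imwrite('pics/c1.png',im); np.save('pics/c1.npy',d)
import pickle; pickle.dump(o,open('pics/c1.pkl','wb'))
print(proj(cam('wrist',o),[.584,.103,.214]))
E
```

```text
1.4833 [0.42704363 0.14800892 0.34207186] [ 7.60548286 89.94213454 17.55337364] [ 1.91167838e+01 -4.31365201e+00  1.34264568e+01  1.07682265e+02
 -1.57875874e-03  9.91688923e+01]
[444.64368533 277.31895891]
```

View pics/c1.png

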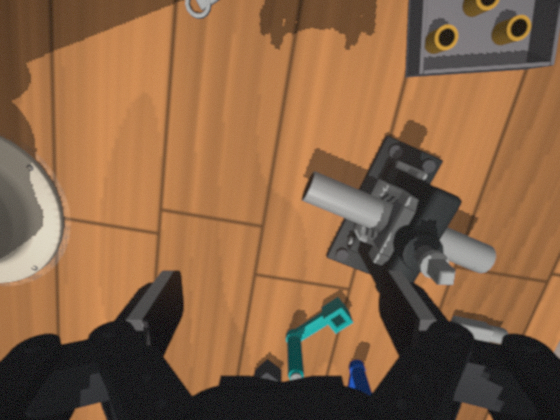

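Second call used the old axes, so the vise is off to the right, with its square end at (440,272). I'll centre it.

play_rows:
  rows:
    - [[0,-2,0],0,8.5]
    - [[0,-4,3],0,8.5]
    - [[0,-6,6],0,8.5]
    - [[0,-7,9],0,8.5]
    - [[0,-7,12],0,8.5]
    - [[0,-7,14.7],0,8.5]
    - [[0,-7,14.7],0,8.5]
    - [[0,-7,14.7],0,8.5]

```text
time: 2.2
ee_pos: [0.5872, 0.1064, 0.3386]
tcp_rot: [179.8, 89.8, -170.1]
wrist_force: [0.5, -0.5, -0.3]
opening: 0.0852
```

```bash
python3 - <<'E'
from h import *
o=bot.get_obs(); print(o['time'],o['ee_pos'],o['tcp_rot'],o['q'],o['qd'])
im,d=bot.camera('wrist'); cv2.imwrite('pics/c2.png',im); np.save('pics/c2.npy',d)
import pickle; pickle.dump(o,open('pics/c2.pkl','wb'))
u=proj(cam('wrist',o),[.584,.103,.214]);print(u)
u=u.astype(int); a=im[max(0,u[1]-70):u[1]+70,max(0,u[0]-90):u[0]+90]; print(max(0,u[1]-70),max(0,u[0]-90))
cv2.imwrite('pics/c2z.png',cv2.resize(a,None,fx=4,fy=4,interpolation=cv2.INTER_CUBIC))
E
```

```text
2.2 [0.58718694 0.10644336 0.33860707] [ 179.82030037   89.80316988 -170.13998405] [1.02741372e+01 1.66658335e+01 3.59549570e+01 1.09485948e+02
 1.42262940e-03 9.02344192e+01] [ 0.22861717 -4.41829435 -1.88605573  0.65458782 -0.0192967   0.07613889]
[277.14785706 205.10825531]
135 187
```

View pics/c2.png

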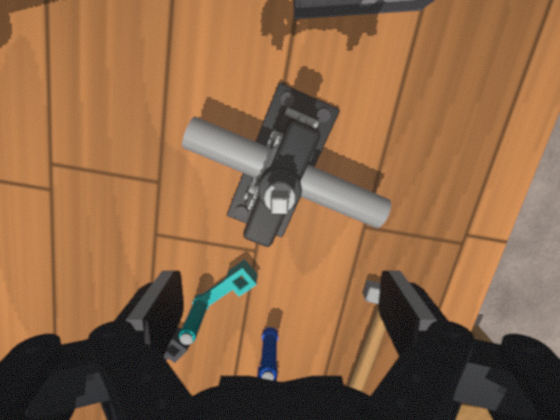

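View pics/c2z.png

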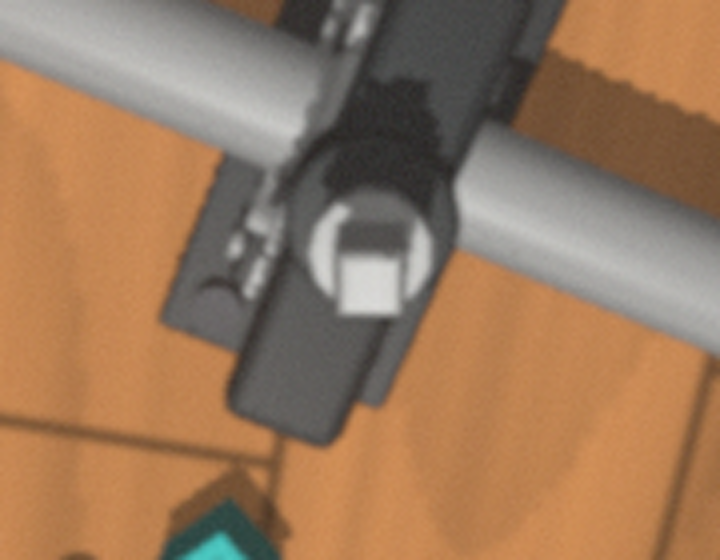

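The square end's top is clear in the crop at (370,285), full image (279,206), and nearly aligned with the image axes. I'll fit it.

```bash
python3 - <<'E'
from h import *
import pickle
o=pickle.load(open('pics/c2.pkl','rb')); c=cam('wrist',o); d=np.load('pics/c2.npy'); P=cloud(c,d)
im=cv2.imread('pics/c2.png'); g=cv2.cvtColor(im,cv2.COLOR_BGR2GRAY)
print(g[194:218,266:294])
print(np.round(P[200:214,272:288,2]*1000).astype(int))
E
```

```text
[[189 199 199 190 161 120  90  80  78  79  79  80  81  77  81  81  79  79
   80  79  79  84 100 127 164 191 190 176]
 [192 200 200 186 154 116  84  81  79  79  79  79  80  82  79  81  80  81
   78  79  80  82  96 130 169 191 195 186]
 [198 202 200 185 151 110  89  85  82  82  85  83  83  85  81  80  83  80
   84  79  81  83  96 129 170 195 196 185]
 [201 204 203 188 154 113 100  99 101  99  98 101 100  99 100  98  95  90
   94  91  99  94 107 140 174 193 198 188]
 [201 204 201 186 155 125 122 126 129 131 133 131 131 130 131 129 124 111
  106 109 114 113 122 156 186 197 198 187]
 [200 205 205 187 155 137 147 158 160 162 165 166 164 165 166 162 157 147
  137 139 135 124 133 170 192 201 200 187]
 [201 205 204 190 156 142 161 180 188 191 190 191 191 192 196 190 189 182
  180 174 159 133 136 171 195 201 200 188]
 [199 208 206 189 158 148 168 192 202 203 206 207 210 209 210 209 206 204
  204 196 171 132 134 173 193 201 199 188]
 [194 208 206 190 160 145 169 197 205 210 210 212 212 211 213 213 211 211
  210 199 171 138 140 177 197 201 197 181]
 [192 203 208 194 158 144 170 195 206 211 213 2
[... 5955 characters left out ...]
   216
                   216                  216                  216
                   216                  216                  215
                   215                  216                  216
                   216                  215                  214
                   212]
 [                 215                  214                  213
                   213                  214                  214
                   213                  214                  215
                   215                  215                  214
                   214                  212                  214
                   213]]<stdin>:6: RuntimeWarning: invalid value encountered in cast
```

```bash
python3 - <<'E'
from h import *
import pickle
o=pickle.load(open('pics/c2.pkl','rb')); c=cam('wrist',o); 
print(onz(c,279.0,206.3,.2155),onz(c,279.0,206.3,.2145)); 
A=c[2]; print('cam x yaw',np.degrees(np.arctan2(A[1,0],A[0,0])))
p=[onz(c,u,v,.2155) for u,v in((272.35,201),(272.35,212),(285.7,201),(285.7,212))]
for a,b in((0,1),(2,3)): v=p[b]-p[a]; print(np.degrees(np.arctan2(v[1],v[0])))
v=p[2]-p[0];print(np.hypot(*v[:2]))
# pipe direction & vise (top cam): pipe edge mask
E
```

```text
[0.5856199  0.10269582 0.2155    ] [0.58566332 0.10240223 0.2145    ]
cam x yaw 10.018741208716095
-80.40232367568477
-79.73249780656846
0.010935043964057232
```

Square end: (0.5856, 0.1025), top z about 0.215, faces at 10°. That height matches the stated 212–216 mm. Now a look at the crank.

play_rows:
  rows:
    - [[0,-3,-1.7],6,8.5]
    - [[0,-6,-3.4],12,8.5]
    - [[0,-9,-5.1],18,8.5]
    - [[0,-12,-6.8],24,8.5]
    - [[2,-15,-8.5],30,8.5]
    - [[4,-18,-10.3],36,8.5]
    - [[6,-21,-12.1],42.4,8.5]
    - [[8,-24,-14],42.4,8.5]
    - [[11,-27,-15.8],42.4,8.5]
    - [[13,-29.6,-17.3],42.4,8.5]
    - [[13,-29.6,-17.3],42.4,8.5]
    - [[13,-29.6,-17.3],42.4,8.5]

```text
time: 3.25
ee_pos: [0.4649, -0.2164, 0.211]
tcp_rot: [178.5, 90.0, 145.9]
wrist_force: [-0.3, 0.5, 0.4]
opening: 0.0847
```

```bash
cat > snap.py <<'E'
import sys,pickle
from h import *
n=sys.argv[1]; p=[float(x) for x in sys.argv[2:5]]
o=bot.get_obs(); print(o['time'],o['ee_pos'],o['tcp_rot'],o['qd'].round(1),'q6',o['q'][5])
im,d=bot.camera('wrist'); cv2.imwrite(f'pics/{n}.png',im); np.save(f'pics/{n}.npy',d); pickle.dump(o,open(f'pics/{n}.pkl','wb'))
c=cam('wrist',o); u=proj(c,p).astype(int); A=c[2]; print('px',u,'camx yaw',np.degrees(np.arctan2(A[1,0],A[0,0])))
y0=max(0,min(280,u[1]-70));x0=max(0,min(380,u[0]-90)); print('crop y0,x0',y0,x0)
cv2.imwrite(f'pics/{n}z.png',cv2.resize(im[y0:y0+140,x0:x0+180],None,fx=4,fy=4,interpolation=cv2.INTER_CUBIC))
E
python3 snap.py d1 .4675 -.216 .032
```

```text
3.25 [ 0.46485962 -0.21639993  0.21102749] [178.45724517  89.97599535 145.92423197] [ 2.5 -0.1  3.2  1.   0.4  0.9] q6 97.5681336614169
px [283 184] camx yaw -32.55401165111909
crop y0,x0 114 193
```

View pics/d1.png

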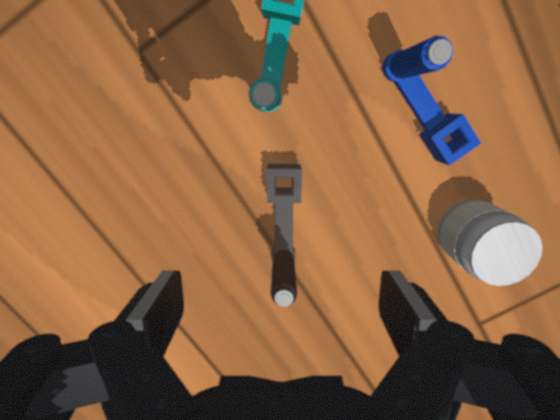

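View pics/d1z.png

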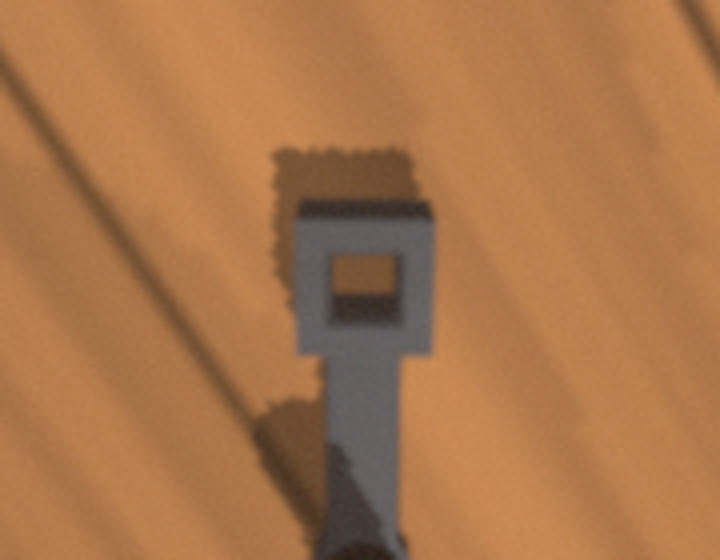

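The dark crank's hub top is centred at crop (366,286), full image (284,185), and the grip at (284,290). The crank lies along the tool's y axis. I'll fit the angle and centre.

```bash
python3 - <<'E'
from h import *
import pickle
o=pickle.load(open('pics/d1.pkl','rb')); c=cam('wrist',o); im=cv2.imread('pics/d1.png'); hsv=cv2.cvtColor(im,cv2.COLOR_BGR2HSV)
s=hsv[...,1].astype(float); 
def half(row,a,b):  # subpixel crossing along 1d sat profile
    r=row; t=(r.max()+r.min())/2; i=np.where(np.diff(np.sign(r-t)))[0]; return i[0]+(t-r[i[0]])/(r[i[0]+1]-r[i[0]])
for v in range(170,202,4): print(v,260+half(s[v,260:272],0,0), 295+half(s[v,295:310],0,0))
for v in range(206,228,4): print('arm',v,268+half(s[v,268:280],0,0), 288+half(s[v,288:298],0,0))
h=onz(c,284.2,185.1,.032); print('hub',h)
g=onz(c,284.3,297.5,.096); print('grip top',g, np.hypot(*(h-g)[:2]), np.degrees(np.arctan2(*(g-h)[1::-1])))
R0=rot(o['tcp_rot']); print('tool delta cm to hub (world xy only):',R0.T@(h-o['ee_pos'])*100)
E
```

```text
170 266.22727272727275 301.14814814814815
174 266.3222222222222 301.03409090909093
178 266.17045454545456 301.1530612244898
182 266.1333333333333 300.8936170212766
186 266.16346153846155 300.67543859649123
190 266.3469387755102 300.61607142857144
194 266.7916666666667 300.56481481481484
198 266.8777777777778 300.4107142857143
arm 206 274.07142857142856 292.22
arm 210 274.14516129032256 292.16346153846155
arm 214 273.96590909090907 292.0978260869565
arm 218 273.9622641509434 292.16346153846155
arm 222 274.08181818181816 291.9727272727273
arm 226 274.7083333333333 291.98214285714283
hub [ 0.46810846 -0.21684974  0.032     ]
grip top [ 0.42191384 -0.28869994  0.096     ] 0.08541892978555846 -122.738161052476
tool delta cm to hub (world xy only): [17.90262422  0.13659379  0.30559146]
```

play_rows:
  rows:
    - [[3.5,0.1,0.27],0,8.5]
    - [[7,0.14,0.27],0,8.5]
    - [[10.5,0.14,0.27],0,8.5]
    - [[14,0.14,0.27],0,8.5]
    - [[17,0.14,0.27],0,7]
    - [[19,0.14,0.27],0,6]
    - [[20,0.14,0.27],0,5]
    - [[20.6,0.14,0.27],0,4.5]
    - [[20.6,0.14,0.27],0,4.2]
    - [[20.6,0.14,0.27],0,3.8]
    - [[20.6,0.14,0.27],0,3.0]
    - [[20.6,0.14,0.27],0,2.8]
  squeeze: 70

```text
time: 4.3
ee_pos: [0.4708, -0.2163, 0.0075]
tcp_rot: [17.3, 89.8, -15.1]
wrist_force: [0.2, 1.8, 5.6]
opening: 0.0328
```

play_rows:
  rows:
    - [[0,0,0],0,2.6]
    - [[0,0,0],0,2.6]
    - [[0,0,0],0,2.6]

```text
time: 4.55
ee_pos: [0.4708, -0.2163, 0.0074]
tcp_rot: [20.7, 89.8, -11.6]
wrist_force: [-1.1, 3.6, 7.0]
opening: 0.033
```

play_rows:
  rows:
    - [[-1,0,0],0,2.6]
    - [[-3,0,0],0,2.6]
    - [[-6,0,0],0,2.6]
    - [[-9.5,0,0],0,2.6]
    - [[-13,0,0],0,2.6]
    - [[-16.5,0,0],0,2.6]
    - [[-20,0,0],0,2.6]
    - [[-23.5,0,0],0,2.6]
    - [[-26,0,0],0,2.6]
    - [[-26,0,0],0,2.6]
    - [[-26,0,0],0,2.6]

```text
time: 5.47
ee_pos: [0.47, -0.2163, 0.267]
tcp_rot: [7.9, 89.8, -24.5]
wrist_force: [-0.7, -0.1, -3.9]
opening: 0.033
```

```bash
python3 snap.py e1 .468 -.217 .29
```

```text
5.4667 [ 0.46997058 -0.21633852  0.26700897] [  7.91683457  89.82421953 -24.47792166] [-0.   1.  -4.2 -1.3  0.1  0. ] q6 97.67662346890658
px [278 303] camx yaw -32.41578654004788
crop y0,x0 233 188
```

View pics/e1.png

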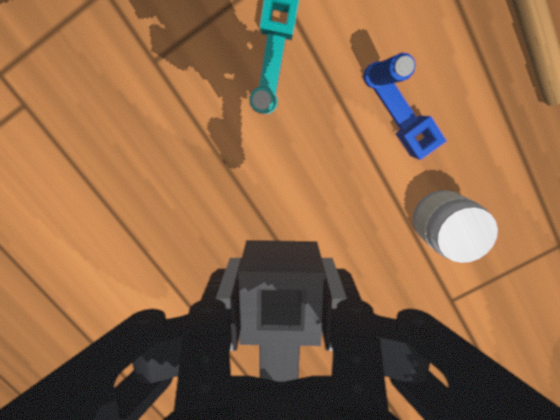

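The crank is held by the hub, whose top is around (280,308) in the image. I'll measure its pose in the tool frame from the depth map, including tilt.

```bash
cat > hub.py <<'E'
import sys,pickle
from h import *
n=sys.argv[1]; o=pickle.load(open(f'pics/{n}.pkl','rb')); m=bot.camera_model('wrist'); T=m['mount']
c=((m['fx'],m['fy'],m['cx'],m['cy']),T[:3,3],T[:3,:3]); P=cloud(c,np.load(f'pics/{n}.npy'))  # tool frame
g=cv2.cvtColor(cv2.imread(f'pics/{n}.png'),cv2.COLOR_BGR2GRAY)
for (a,b,cc,d) in ((278,286,245,318),(332,340,248,318),(275,340,248,256),(275,340,308,316)):
    q=P[a:b,cc:d].reshape(-1,3); q=q[np.isfinite(q).all(1)]; print((a,b,cc,d),np.round(np.median(q,0)*1000,1))
q=np.concatenate([P[278:286,248:316].reshape(-1,3),P[332:340,250:314].reshape(-1,3)]); q=q[np.isfinite(q).all(1)]
A=np.c_[q[:,1:],np.ones(len(q))]; s=np.linalg.lstsq(A,q[:,0],rcond=None)[0]; print('x=',s,'tilt deg',np.degrees(np.arctan(s[:2])))
print(g[262:352:2,281]); print(g[284,230:335:2]); print(g[309,254:310])
E
python3 hub.py e1; python3 - <<'E'
import cv2
im=cv2.imread('pics/e1.png'); cv2.imwrite('pics/e1c.png',cv2.resize(im[230:360,220:345],None,fx=4.5,fy=4.5,interpolation=cv2.INTER_CUBIC))
E
```

```text
(278, 286, 245, 318) [-25.7   9.8  -0.3]
(332, 340, 248, 318) [-25.6 -15.2   0.5]
(275, 340, 248, 256) [-25.7  -1.6 -12.1]
(275, 340, 308, 316) [-25.7  -1.9  11.9]
x= [-0.00520269 -0.00058833 -0.02569027] tilt deg [-0.29808972 -0.03370862]
[54 50 48 48 49 56 57 59 60 64 53 57 60 55 47 49 50 43 47 49 45 43 44 46
 40 49 42 45 49 44 46 56 70 70 81 95 97 96 97 94 96 99 97 95 95]
[83 80 52 33 40 59 56 59 57 61 58 57 59 58 61 79 93 94 81 66 77 76 60 54
 61 58 59 52 59 57 57 60 59 53 56 59 58 62 56 54 58 57 54 61 54 58 53 32
 29 56 79 78 85]
[ 96  96  94  85  79  80  73  61  50  46  43  46  47  48  43  46  44  47
  46  46  43  44  43  49  45  49  48  41  45  43  49  41  47  45  49  44
  46  39  44  47  43  51  46  47  43  43  49  60  64  68  78  92  97 101
 101 100]
```

View pics/e1c.png

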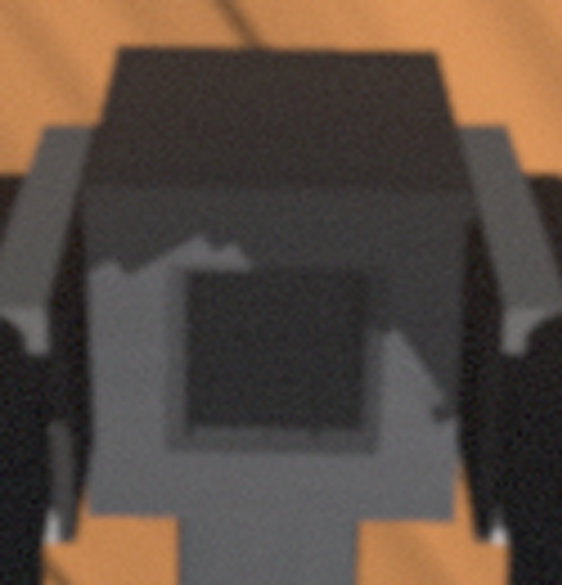

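```bash
python3 - <<'E'
from h import *
m=bot.camera_model('wrist'); T=m['mount']; fx,fy,cx,cy=m['fx'],m['fy'],m['cx'],m['cy']
def onx(u,v,x):
    d=T[:3,:3]@[(u-cx)/fx,(v-cy)/fy,1]; return (T[:3,3]+d*(x-T[0,3])/d[0])*1000
f=lambda a,b:(220+a/4.5-.4,230+b/4.5-.4)
for n,a,b in(('front L',83,188),('front R',470,188),('back L',92,516),('back R',456,518),('hole FL',182,268),('FR',378,268),('BL',167,452),('BR',378,455)): print(n,onx(*f(a,b),-.0257).round(1))
E
```

```text
front L [-25.7  14.2 -16.9]
front R [-25.7  14.2  16.4]
back L [-25.7 -19.5 -17.4]
back R [-25.7 -19.7  16.4]
hole FL [-25.7   6.4  -8.5]
FR [-25.7   6.4   8.6]
BL [-25.7 -12.5 -10.3]
BR [-25.7 -12.9   9. ]
```

play_rows:
  rows:
    - [[0,2,0],0,2.6]
    - [[0,5,-0.5],-5,2.6]
    - [[0,8,-1],-10,2.6]
    - [[0,11,-1.5],-16,2.6]
    - [[0,14,-2],-22,2.6]
    - [[0,17,-2.5],-28,2.6]
    - [[0,20,-3],-34,2.6]
    - [[0,23,-3.5],-39,2.6]
    - [[0.6,26,-4],-42.4,2.6]
    - [[1.2,28.5,-4.3],-42.4,2.6]
    - [[1.2,30,-4.5],-42.4,2.6]
    - [[1.2,30,-4.5],-42.4,2.6]

```text
time: 6.52
ee_pos: [0.5922, 0.0638, 0.2505]
tcp_rot: [168.0, 89.8, 178.1]
wrist_force: [-0.0, -0.4, -3.8]
opening: 0.0326
```

play_rows:
  rows:
    - [[0,0,0],0,2.6]
    - [[0,0,0],0,2.6]
    - [[0,0,0],0,2.6]

```text
time: 6.77
ee_pos: [0.5919, 0.0603, 0.2534]
tcp_rot: [-116.8, 90.0, -106.9]
wrist_force: [-0.5, -0.2, -3.0]
opening: 0.033
```

```bash
python3 snap.py f1 .5856 .1025 .2155
```

```text
6.7667 [0.59188276 0.06028638 0.25339193] [-116.83723854   89.98321071 -106.89509586] [-0.2 -0.3  0.2 -0.1  0.1  0.1] q6 85.88109778677652
px [283 169] camx yaw 9.921165175566859
crop y0,x0 99 193
```

View pics/f1.png

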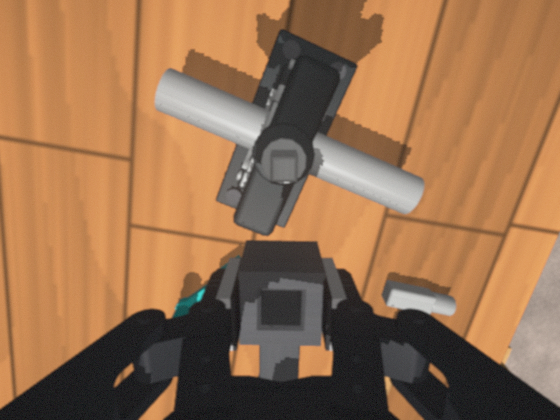

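View pics/f1z.png

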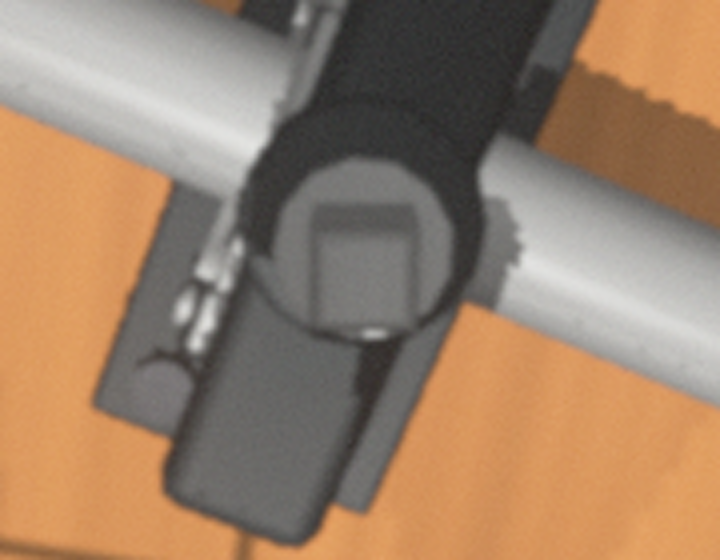

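```bash
python3 - <<'E'
from h import *
im=cv2.imread('pics/f1.png'); a=im[140:190,255:315]; g=cv2.cvtColor(a,cv2.COLOR_BGR2GRAY)
g=cv2.createCLAHE(4,(2,2)).apply(g); cv2.imwrite('pics/f1e.png',cv2.resize(g,None,fx=12,fy=12,interpolation=cv2.INTER_CUBIC))
g0=cv2.cvtColor(im,cv2.COLOR_BGR2GRAY).astype(int); print('col mean v142..188',list(zip(range(142,190),g0[142:190,278:290].mean(1).round().astype(int)))); print('row mean',list(zip(range(265,302),g0[160:174,265:302].mean(0).round().astype(int))))
m=bot.camera_model('wrist'); T=m['mount']; c=((m['fx'],m['fy'],m['cx'],m['cy']),T[:3,3],T[:3,:3]); P=cloud(c,np.load('pics/f1.npy'))
for v in range(146,186,2): print(v,np.nanmedian(P[v,278:290],0).round(4)*1000)
E
python3 hub.py f1 | head -5
```

```text
col mean v142..188 [(142, np.int64(121)), (143, np.int64(121)), (144, np.int64(121)), (145, np.int64(122)), (146, np.int64(121)), (147, np.int64(122)), (148, np.int64(119)), (149, np.int64(110)), (150, np.int64(97)), (151, np.int64(90)), (152, np.int64(89)), (153, np.int64(90)), (154, np.int64(88)), (155, np.int64(89)), (156, np.int64(94)), (157, np.int64(101)), (158, np.int64(109)), (159, np.int64(116)), (160, np.int64(121)), (161, np.int64(123)), (162, np.int64(123)), (163, np.int64(123)), (164, np.int64(123)), (165, np.int64(124)), (166, np.int64(123)), (167, np.int64(122)), (168, np.int64(123)), (169, np.int64(124)), (170, np.int64(123)), (171, np.int64(124)), (172, np.int64(123)), (173, np.int64(124)), (174, np.int64(124)), (175, np.int64(123)), (176, np.int64(124)), (177, np.int64(123)), (178, np.int64(121)), (179, np.int64(113)), (180, np.int64(104)), (181, np.int64(118)), (182, np.int64(131)), (183, np.int64(105)), (184, np.int64(70)), (185, np.int64(64)), (186, np.int64(70)), (187, np.int64(71)), (188, np.int64(70)), (189, np.int64(71))]
row mean [(265, np.int64(118)), (266,
[... 743 characters left out ...]
0, np.int64(120)), (301, np.int64(119))]
146 [63.8 52.3  1.3]
148 [63.4 51.2  1.3]
150 [60.1 50.4  1.3]
152 [51.6 50.3  0.9]
154 [42.9 50.3  1.2]
156 [40.3 49.6  1.1]
158 [38.8 48.8  1.1]
160 [37.8 47.8  1.1]
162 [38.1 46.7  1.1]
164 [38.1 45.6  1.1]
166 [37.6 44.6  1.1]
168 [38.  43.5  1.1]
170 [37.5 42.5  1.1]
172 [37.6 41.3  1.1]
174 [37.6 40.2  1.1]
176 [37.6 39.1  1.1]
178 [37.4 38.1  1.1]
180 [39.8 36.5  1.2]
182 [63.1 30.2  1.4]
184 [91.9 22.4  1.6]
(278, 286, 245, 318) [-25.7  10.   -0.3]
(332, 340, 248, 318) [-25.6 -14.9   0.5]
(275, 340, 248, 256) [-25.7  -1.4 -12.1]
(275, 340, 308, 316) [-25.7  -1.4  11.9]
x= [-0.00200366 -0.00117063 -0.02564944] tilt deg [-0.11480125 -0.06707222]
```

View pics/f1e.png

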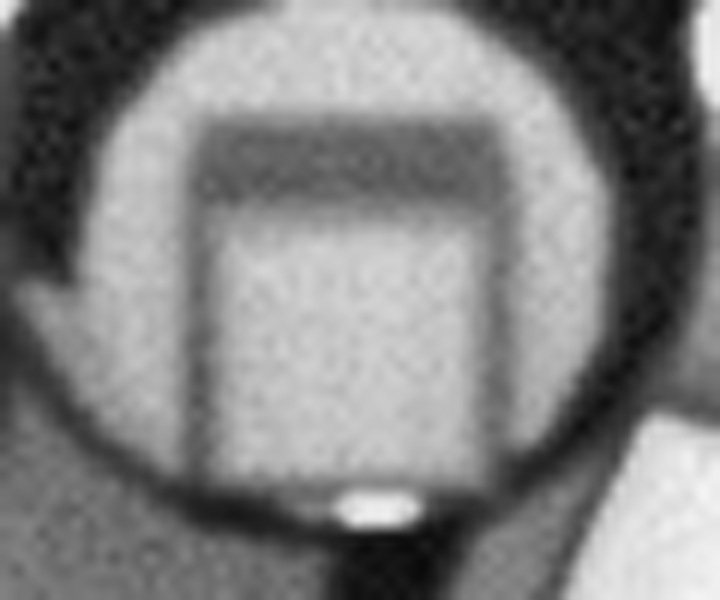

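In the tool frame the square end is at y 42.9, z 1.1 and the hub at y −2.7, z −0.3, with a 31 mm vertical gap. So I need to shift y +4.56 cm and z +0.14 cm. The independent world estimate gives the same.

play_rows:
  rows:
    - [[0,1,0],0,2.6]
    - [[0,2.5,0.1],0,2.6]
    - [[0,4,0.14],0,2.6]
    - [[0,4.56,0.14],0,2.6]
    - [[0,4.56,0.14],0,2.6]
    - [[1,4.56,0.14],0,2.6]
    - [[2,4.56,0.14],0,2.6]
    - [[2.6,4.56,0.14],0,2.6]
    - [[2.6,4.56,0.14],0,2.6]
    - [[2.6,4.56,0.14],0,2.6]

```text
time: 7.65
ee_pos: [0.5855, 0.106, 0.2273]
tcp_rot: [-166.7, 90.0, -156.7]
wrist_force: [0.5, -0.6, -3.8]
opening: 0.0324
```

```bash
python3 - <<'E'
from h import *
o=bot.get_obs(); print(o['ee_pos'],o['wrist_force'],o['torque'])
for n in('scene',):
    im,d=bot.camera(n); u=proj(cam(n),[.5856,.1025,.23]).astype(int); print(u)
    cv2.imwrite('pics/g1.png',cv2.resize(im[u[1]-60:u[1]+60,u[0]-80:u[0]+80],None,fx=5,fy=5,interpolation=cv2.INTER_CUBIC))
E
```

```text
[0.58549783 0.1060353  0.22727768] [ 0.46202111 -0.61303241 -3.77030173] [ 0.17800545  0.0698047  -0.02422832]
[278 199]
```

View pics/g1.png

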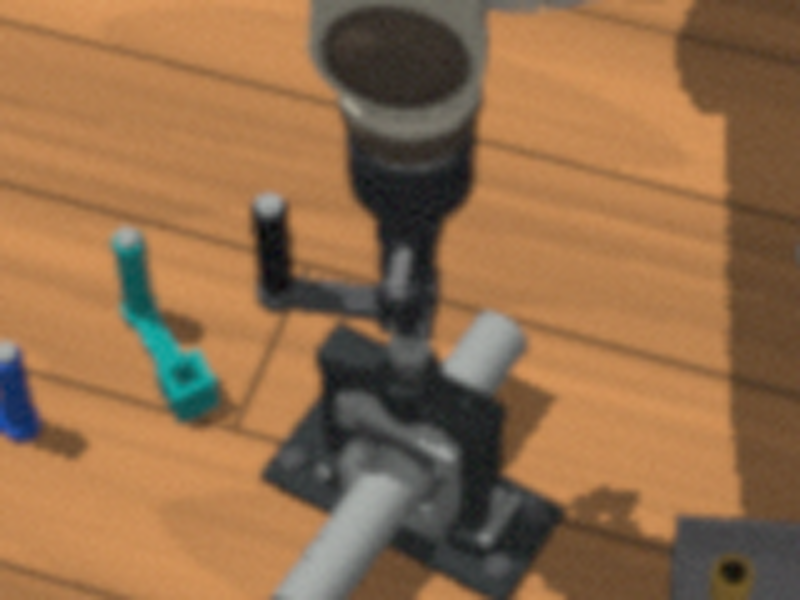

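The scene crop shows the hub level and just above the screw end at (405,320). Now a slow descent.

play_rows:
  rows:
    - [[0.15,-0.04,0],0,2.6]
    - [[0.3,-0.04,0],0,2.6]
    - [[0.45,-0.04,0],0,2.6]
    - [[0.55,-0.04,0],0,2.6]
    - [[0.65,-0.04,0],0,2.6]
    - [[0.75,-0.04,0],0,2.6]
    - [[0.85,-0.04,0],0,2.6]

```text
time: 8.28
ee_pos: [0.5857, 0.1061, 0.2187]
tcp_rot: [-176.9, 90.0, -166.9]
wrist_force: [-0.1, 0.9, -4.1]
opening: 0.0329
```

play_rows:
  rows:
    - [[0.1,0,0],0,2.6]
    - [[0.2,0,0],0,2.6]
    - [[0.3,0,0],0,2.6]
    - [[0.4,0,0],0,2.6]
    - [[0.5,0,0],0,2.6]
    - [[0.6,0,0],0,2.6]

```text
time: 8.78
ee_pos: [0.5857, 0.1061, 0.2127]
tcp_rot: [-83.2, 90.0, -73.2]
wrist_force: [-0.6, 0.3, -3.6]
opening: 0.033
```

play_rows:
  rows:
    - [[0.1,0,0],0,2.6]
    - [[0.2,0,0],0,2.6]
    - [[0.3,0,0],0,2.6]
    - [[0.4,0,0],0,2.6]
    - [[0.5,0,0],0,2.6]
    - [[0.6,0,0],0,2.6]

```text
time: 9.28
ee_pos: [0.5857, 0.1061, 0.2067]
tcp_rot: [-43.6, 90.0, -33.6]
wrist_force: [0.5, -0.9, -2.0]
opening: 0.0328
```

play_rows:
  rows:
    - [[0.15,0,0],0,2.6]
    - [[0.3,0,0],0,2.6]
    - [[0.45,0,0],0,2.6]
    - [[0.6,0,0],0,2.6]
    - [[0.7,0,0],0,2.6]
    - [[0.8,0,0],0,2.6]
    - [[0.9,0,0],0,2.6]
    - [[1.0,0,0],0,2.6]

```text
time: 9.95
ee_pos: [0.5857, 0.1061, 0.1967]
tcp_rot: [2.3, 90.0, 12.3]
wrist_force: [0.5, -0.2, -3.8]
opening: 0.0326
```

play_rows:
  rows:
    - [[0.07,0,0],0,2.6]
    - [[0.14,0,0],0,2.6]
    - [[0.2,0,0],0,2.6]
    - [[0.25,0,0],0,2.6]
    - [[0.3,0,0],0,2.6]

```text
time: 10.37
ee_pos: [0.5858, 0.1062, 0.1959]
tcp_rot: [-0.2, 89.9, 9.8]
wrist_force: [-5.1, -1.1, 13.5]
opening: 0.0327
```

Contact at TCP z 0.1959, as predicted for fully home (underside 0.1896, shoulder 0.1895). Now release, rise and check.

play_rows:
  rows:
    - [[-0.15,0,0],0,2.6]
    - [[-0.15,0,0],0,5]
    - [[-0.15,0,0],0,8.5]
    - [[-0.15,0,0],0,8.5]
    - [[-0.15,0,0],0,8.5]
    - [[-0.15,0,0],0,8.5]
    - [[-3,0,0],0,8.5]
    - [[-6.5,0,0],0,8.5]
    - [[-10,0,0],0,8.5]
    - [[-12.5,0,0],0,8.5]
    - [[-12.5,0,0],0,8.5]
    - [[-12.5,0,0],0,8.5]

```text
time: 11.37
ee_pos: [0.5864, 0.1062, 0.3202]
tcp_rot: [-0.0, 89.8, 10.0]
wrist_force: [-0.6, 0.1, -0.6]
opening: 0.0851
```

```bash
python3 snap.py i1 .586 .102 .2216
```

```text
11.3667 [0.58636336 0.10621214 0.32024871] [-3.20478365e-02  8.98289979e+01  9.98277110e+00] [ 0.   0.6 -4.  -1.3  0.  -0. ] q6 90.25265205092808
px [279 216] camx yaw 9.993840013585626
crop y0,x0 146 189
```

View pics/i1.png

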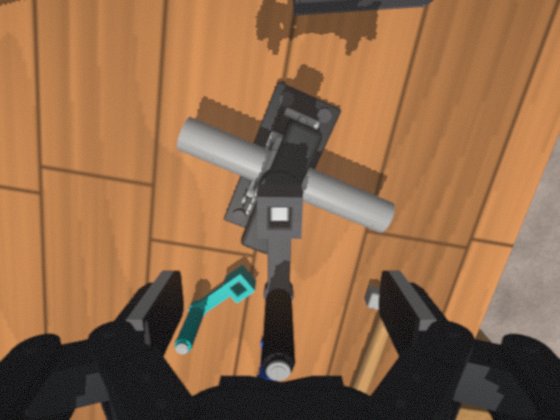

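View pics/i1z.png

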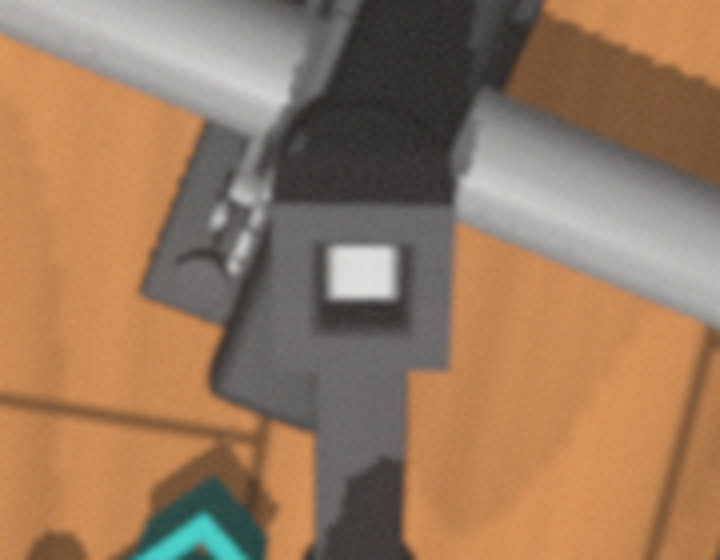

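The square end shows inside the socket at crop (361,272). I'll check the seating depth and locate the grip.

```bash
python3 - <<'E'
from h import *
import pickle
o=pickle.load(open('pics/i1.pkl','rb')); c=cam('wrist',o); P=cloud(c,np.load('pics/i1.npy'))
f=lambda a,b:(int(189+a/4),int(146+b/4))
for n,a,b in(('sq',361,272),('hubL',292,270),('hubR',430,270),('hubback',361,352),('hubfront',361,222)):
    u,v=f(a,b); print(n,np.nanmedian(P[v-2:v+3,u-2:u+3].reshape(-1,3),0).round(4))
h=onz(c,189+(273+452)/8-.4,146+(205+370)/8-.4,.2216); print('hub',h)
g=onz(c,278.5,371.5,.2855); print('grip top',g,np.hypot(*(g-h)[:2]),np.degrees(np.arctan2(g[1]-h[1],g[0]-h[0])))
print('gripz',P[371,278])
E
```

```text
sq [0.5856 0.1021 0.2158]
hubL [0.5727 0.1028 0.2229]
hubR [0.5978 0.1071 0.2229]
hubback [0.5882 0.0879 0.2217]
hubfront [0.5836 0.1143 0.2235]
hub [0.586044   0.10111537 0.2216    ]
grip top [0.60009282 0.01833824 0.2855    ] 0.08396084045297186 -80.3676256999592
gripz [0.60066533 0.01299289 0.27923727]
```

The hub top stands about 7 mm above the square's top (6 nominal), with about 1 mm lateral offset. So the crank is home, and the grip is at about (0.601, 0.019). Now I'll grasp the grip.

play_rows:
  rows:
    - [[0,-3,0],0,8.5]
    - [[0,-6,-0.1],0,8.5]
    - [[0,-8.8,-0.1],0,8.5]
    - [[0,-8.8,-0.1],0,8.5]
    - [[3,-8.8,-0.1],0,8.5]
    - [[6,-8.8,-0.1],0,8.5]
    - [[8.5,-8.8,-0.1],0,7]
    - [[9.1,-8.8,-0.1],0,5]
    - [[9.1,-8.8,-0.1],0,4]
    - [[9.1,-8.8,-0.1],0,3]
    - [[9.1,-8.8,-0.1],0,1.8]
    - [[9.1,-8.8,-0.1],0,1.8]
  squeeze: 50

```text
time: 12.42
ee_pos: [0.6007, 0.0194, 0.2296]
tcp_rot: [-7.6, 89.8, 2.4]
wrist_force: [-0.1, -0.9, 1.0]
opening: 0.0229
```

play_rows:
  rows:
    - [[0,0,0],0,1.8]
    - [[0,0,0],0,1.8]
    - [[0,0,0],0,1.8]

```text
time: 12.67
ee_pos: [0.6006, 0.0192, 0.229]
tcp_rot: [-12.3, 89.9, -2.3]
wrist_force: [0.1, -1.2, 6.2]
opening: 0.0227
```

```bash
python3 snap.py j1 .6008 .019 .28;  python3 - <<'E'
from h import *
o=bot.get_obs(); print(o['ee_pos'],o['wrist_force'],o['torque'],o['q'],o['opening'])
E
```

```text
12.6667 [0.60057108 0.01919018 0.22904844] [-12.31245646  89.86665815  -2.3053411 ] [-0.1 -0.  -0.2 -0.2 -0.1 -0. ] q6 81.82760150921425
px [282 347] camx yaw 9.986165576621021
crop y0,x0 277 192
[0.60058197 0.01916433 0.22902613] [ 0.63576907 -1.19219975  6.30737994] [-0.024007   -0.31312604 -0.00968051] [ 1.83149367e+00  1.19816676e+01  1.76736884e+01  9.55567061e+01
 -8.07166785e-03  8.18277261e+01] 0.022769414073498643
```

View pics/j1.png

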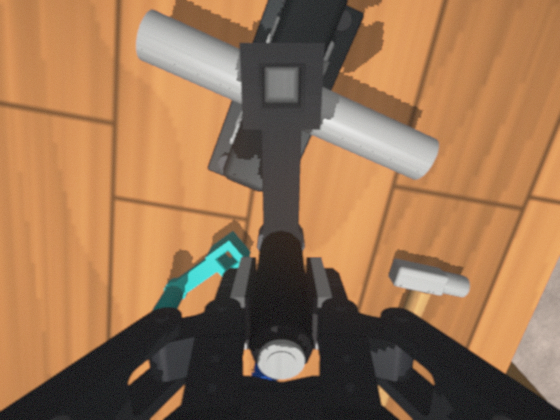

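The grip is held between the pads (opening 22.8 mm), with the axis 85 mm away at −80°. I'll generate the arc tables.

```bash
cat > arc.py <<'E'
import sys,numpy as np
# th0, step, n, [radius cm]
t0,s,n=map(float,sys.argv[1:4]); r=float(sys.argv[4]) if len(sys.argv)>4 else 8.5
p=lambda t:np.array([0.8*t/360,-r*np.cos(np.radians(t)),-r*np.sin(np.radians(t))])
print([[ [round(float(x),2) for x in p(t0+s*(i+1))-p(t0)],0,1.8] for i in range(int(n))])
E
for a in 0 120 240 360; do python3 arc.py $a 10 12; done
```

```text
[[[0.02, 0.13, -1.48], 0, 1.8], [[0.04, 0.51, -2.91], 0, 1.8], [[0.07, 1.14, -4.25], 0, 1.8], [[0.09, 1.99, -5.46], 0, 1.8], [[0.11, 3.04, -6.51], 0, 1.8], [[0.13, 4.25, -7.36], 0, 1.8], [[0.16, 5.59, -7.99], 0, 1.8], [[0.18, 7.02, -8.37], 0, 1.8], [[0.2, 8.5, -8.5], 0, 1.8], [[0.22, 9.98, -8.37], 0, 1.8], [[0.24, 11.41, -7.99], 0, 1.8], [[0.27, 12.75, -7.36], 0, 1.8]]
[[[0.02, 1.21, 0.85], 0, 1.8], [[0.04, 2.26, 1.9], 0, 1.8], [[0.07, 3.11, 3.11], 0, 1.8], [[0.09, 3.74, 4.45], 0, 1.8], [[0.11, 4.12, 5.89], 0, 1.8], [[0.13, 4.25, 7.36], 0, 1.8], [[0.16, 4.12, 8.84], 0, 1.8], [[0.18, 3.74, 10.27], 0, 1.8], [[0.2, 3.11, 11.61], 0, 1.8], [[0.22, 2.26, 12.82], 0, 1.8], [[0.24, 1.21, 13.87], 0, 1.8], [[0.27, 0.0, 14.72], 0, 1.8]]
[[[0.02, -1.34, 0.63], 0, 1.8], [[0.04, -2.77, 1.01], 0, 1.8], [[0.07, -4.25, 1.14], 0, 1.8], [[0.09, -5.73, 1.01], 0, 1.8], [[0.11, -7.16, 0.63], 0, 1.8], [[0.13, -8.5, 0.0], 0, 1.8], [[0.16, -9.71, -0.85], 0, 1.8], [[0.18, -10.76, -1.9], 0, 1.8], [[0.2, -11.61, -3.11], 0, 1.8], [[0.22, -12.24, -4.45], 0, 1.8], [[0.24, -12.62, -5.89], 0, 1.8], [[0.27, -12.75, -7.36], 0, 1.8]]
[[[0.02, 0.13, -1.48], 0, 1.8], [[0.04, 0.51, -2.91], 0, 1.8], [[0.07, 1.14, -4.25], 0, 1.8], [[0.09, 1.99, -5.46], 0, 1.8], [[0.11, 3.04, -6.51], 0, 1.8], [[0.13, 4.25, -7.36], 0, 1.8], [[0.16, 5.59, -7.99], 0, 1.8], [[0.18, 7.02, -8.37], 0, 1.8], [[0.2, 8.5, -8.5], 0, 1.8], [[0.22, 9.98, -8.37], 0, 1.8], [[0.24, 11.41, -7.99], 0, 1.8], [[0.27, 12.75, -7.36], 0, 1.8]]
```

play_rows:
  rows:
    - [[0.02,0.13,-1.48],0,1.8]
    - [[0.04,0.51,-2.91],0,1.8]
    - [[0.07,1.14,-4.25],0,1.8]
    - [[0.09,1.99,-5.46],0,1.8]
    - [[0.11,3.04,-6.51],0,1.8]
    - [[0.13,4.25,-7.36],0,1.8]

```text
time: 13.22
ee_pos: [0.5208, 0.0475, 0.2296]
tcp_rot: [-22.1, 89.6, -12.2]
wrist_force: [0.3, -6.6, 12.5]
opening: 0.0228
```

```bash
cat > st.py <<'E'
from h import *
o=bot.get_obs(); R0=rot(o['tcp_rot']); S=np.array([.5859,.1028]); r=o['ee_pos'][:2]-S; a=np.degrees(np.arctan2(r[1],r[0]))
rh=r/np.hypot(*r); t=np.array([rh[1],-rh[0]]) # clockwise
F=o['wrist_force']; print('t %.2f'%o['time'],'pos',o['ee_pos'].round(4),'r %.1f ang %.1f'%(np.hypot(*r)*1e3,a),'F radial %.1f  resist(tang) %.1f  Fz %.1f'%(F[:2]@rh,-F[:2]@t,F[2]),'open %.4f'%o['opening'],'ty yaw %.2f'%np.degrees(np.arctan2(R0[1,1],R0[0,1])))
E
python3 st.py
```

```text
t 13.22 pos [0.5208 0.0475 0.2296] r 85.4 ang -139.6 F radial 4.1  resist(tang) 5.3  Fz 12.5 open 0.0228 ty yaw 99.92
```

```bash
for a in 60 180 300; do python3 arc.py $a 10 12; done
```

```text
[[[0.02, 1.34, -0.63], 0, 1.8], [[0.04, 2.77, -1.01], 0, 1.8], [[0.07, 4.25, -1.14], 0, 1.8], [[0.09, 5.73, -1.01], 0, 1.8], [[0.11, 7.16, -0.63], 0, 1.8], [[0.13, 8.5, -0.0], 0, 1.8], [[0.16, 9.71, 0.85], 0, 1.8], [[0.18, 10.76, 1.9], 0, 1.8], [[0.2, 11.61, 3.11], 0, 1.8], [[0.22, 12.24, 4.45], 0, 1.8], [[0.24, 12.62, 5.89], 0, 1.8], [[0.27, 12.75, 7.36], 0, 1.8]]
[[[0.02, -0.13, 1.48], 0, 1.8], [[0.04, -0.51, 2.91], 0, 1.8], [[0.07, -1.14, 4.25], 0, 1.8], [[0.09, -1.99, 5.46], 0, 1.8], [[0.11, -3.04, 6.51], 0, 1.8], [[0.13, -4.25, 7.36], 0, 1.8], [[0.16, -5.59, 7.99], 0, 1.8], [[0.18, -7.02, 8.37], 0, 1.8], [[0.2, -8.5, 8.5], 0, 1.8], [[0.22, -9.98, 8.37], 0, 1.8], [[0.24, -11.41, 7.99], 0, 1.8], [[0.27, -12.75, 7.36], 0, 1.8]]
[[[0.02, -1.21, -0.85], 0, 1.8], [[0.04, -2.26, -1.9], 0, 1.8], [[0.07, -3.11, -3.11], 0, 1.8], [[0.09, -3.74, -4.45], 0, 1.8], [[0.11, -4.12, -5.89], 0, 1.8], [[0.13, -4.25, -7.36], 0, 1.8], [[0.16, -4.12, -8.84], 0, 1.8], [[0.18, -3.74, -10.27], 0, 1.8], [[0.2, -3.11, -11.61], 0, 1.8], [[0.22, -2.26, -12.82], 0, 1.8], [[0.24, -1.21, -13.87], 0, 1.8], [[0.27, 0.0, -14.72], 0, 1.8]]
```

play_rows:
  rows:
    - [[0.0,1.34,-0.63],0,1.8]
    - [[0.0,2.77,-1.01],0,1.8]
    - [[0.0,4.25,-1.14],0,1.8]
    - [[0,5.73,-1.01],0,1.8]
    - [[0,7.16,-0.63],0,1.8]
    - [[0.0,8.5,0],0,1.8]
    - [[0.0,9.71,0.85],0,1.8]
    - [[0.02,10.76,1.9],0,1.8]
    - [[0.04,11.61,3.11],0,1.8]
    - [[0.06,12.24,4.45],0,1.8]
    - [[0.08,12.62,5.89],0,1.8]
    - [[0.1,12.75,7.36],0,1.8]

```text
time: 14.22
ee_pos: [0.5699, 0.1914, 0.229]
tcp_rot: [64.9, 89.5, 75.1]
wrist_force: [-7.1, 18.0, 17.9]
opening: 0.0228
```

```bash
python3 st.py
```

```text
t 14.22 pos [0.5699 0.1914 0.229 ] r 90.0 ang 100.2 F radial 19.0  resist(tang) 3.8  Fz 17.9 open 0.0228 ty yaw 100.24
```

```bash
python3 st.py; python3 snap.py k1 .571 .19 .27; python3 - <<'E'
from h import *
im,d=bot.camera('scene'); u=proj(cam('scene'),[.5856,.1025,.23]).astype(int)
cv2.imwrite('pics/k2.png',cv2.resize(im[u[1]-60:u[1]+60,u[0]-80:u[0]+80],None,fx=5,fy=5,interpolation=cv2.INTER_CUBIC))
E
python3 st.py
```

```text
t 14.22 pos [0.5699 0.1914 0.229 ] r 90.0 ang 100.2 F radial 19.0  resist(tang) 3.8  Fz 17.9 open 0.0228 ty yaw 100.24
14.2167 [0.56992819 0.19135647 0.2289783 ] [64.8509673  89.4977687  75.09037548] [-1.4 25.5 29.4  2.9 -0.6 -1.3] q6 98.12229660502987
px [284 330] camx yaw 10.217581542383197
crop y0,x0 260 194
t 14.32 pos [0.5717 0.1917 0.2288] r 90.0 ang 99.1 F radial 21.7  resist(tang) 0.8  Fz 21.5 open 0.0229 ty yaw 100.23
```

View pics/k1.png

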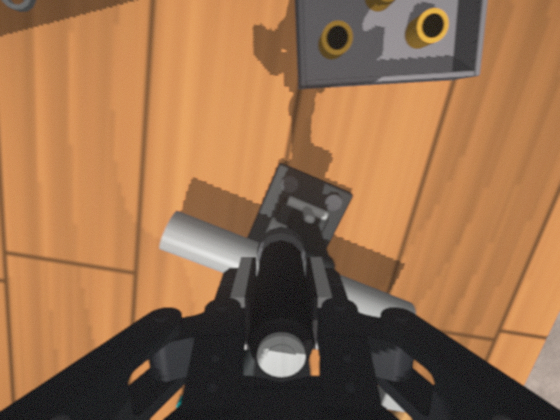

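View pics/k2.png

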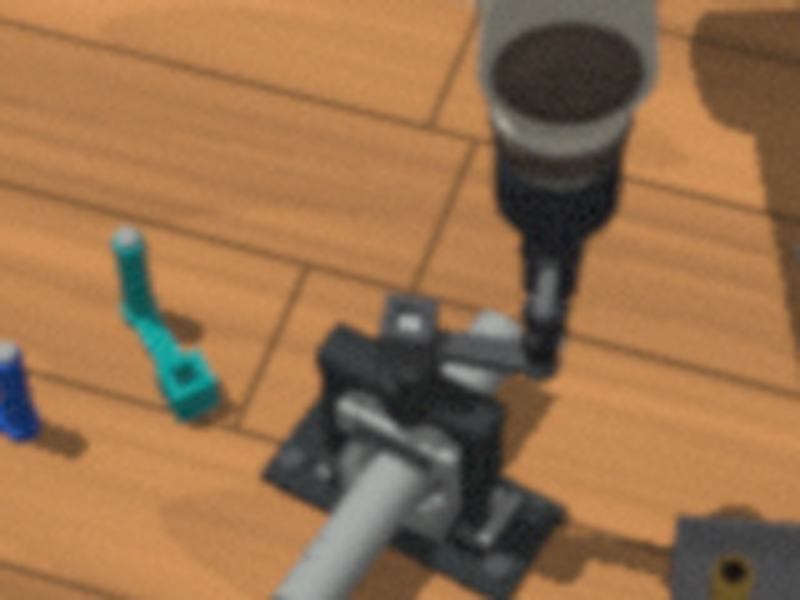

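The crank has followed the half turn and is still on, but the clamped pads are locking in its lean (radial 20 N, Fz 20 N). I'll open here, let it relax, and regrip lightly.

play_rows:
  rows:
    - [[0,0,0],0,4]
    - [[0,0,0],0,5]
    - [[0,0,0],0,5]
    - [[0,0,0],0,5]

```text
time: 14.65
ee_pos: [0.5703, 0.1863, 0.225]
tcp_rot: [-156.4, 89.9, -146.4]
wrist_force: [-0.2, 0.6, 0.5]
opening: 0.0501
```

```bash
python3 st.py; python3 snap.py l1 .571 .19 .27; python3 - <<'E'
from h import *
m=bot.camera_model('wrist'); T=m['mount']; c=((m['fx'],m['fy'],m['cx'],m['cy']),T[:3,3],T[:3,:3]); 
for n in('j1','k1','l1'):
  P=cloud(c,np.load(f'pics/{n}.npy'))*1000
  for v in range(230,372,12): print(n,v,np.nanmedian(P[v-1:v+2,276:288].reshape(-1,3),0).round(1))
E
```

```text
t 14.65 pos [0.5703 0.1863 0.225 ] r 84.9 ang 100.6 F radial 0.6  resist(tang) 0.1  Fz 0.5 open 0.0501 ty yaw 99.99
14.65 [0.57028048 0.18629404 0.22500113] [-156.35376545   89.93607148 -146.36160927] [-0.2 -0.  -0.  -0.1  0.1  0. ] q6 98.10669785034752
px [285 326] camx yaw 9.971168800350448
crop y0,x0 256 195
j1 230 [33.   9.9  0. ]
j1 242 [14.9  9.9 -0.3]
j1 254 [ 2.7  8.8 -0. ]
j1 266 [-7.8  7.8 -0.1]
j1 278 [-17.2   7.   -0.1]
j1 290 [-25.7   6.3  -0.1]
j1 302 [-33.1   5.5  -0.1]
j1 314 [-40.1   5.   -0.1]
j1 326 [-44.8   3.4  -0.2]
j1 338 [-45.   -1.   -0.2]
j1 350 [-49.6  -2.4  -0.2]
j1 362 [-49.7  -7.2  -0.2]
k1 230 [38.4  7.5  0.1]
k1 242 [24.7  5.9  0. ]
k1 254 [8.4 6.3 0.2]
k1 266 [-5.4  6.7 -0.1]
k1 278 [-17.6   7.1  -0.1]
k1 290 [-27.3   7.4  -0.1]
k1 302 [-36.    7.4  -0.1]
k1 314 [-43.6   7.5   0. ]
k1 326 [-46.3   4.6  -0.2]
k1 338 [-50.7   3.3  -0.2]
k1 350 [-51.1  -0.9  -0.2]
k1 362 [-51.4  -5.6  -0.2]
l1 230 [30.1 10.8 -0.2]
l1 242 [ 8.4 12.5 -0. ]
l1 254 [-6.3 12.9 -0.1]
l1 266 [-19.3  13.5  -0.1]
l1 278 [-29.6  13.8   0.1]
l1 290 [-38.8  14.   -0.1]
l1 302 [-46.4  14.   -0.2]
l1 314 [-49.   11.2  -0.2]
l1 326 [-53.6  10.   -0.2]
l1 338 [-54.2   6.   -0. ]
l1 350 [-54.2   1.5  -0.2]
l1 362 [-54.1  -3.2  -0.3]
```

View pics/l1.png

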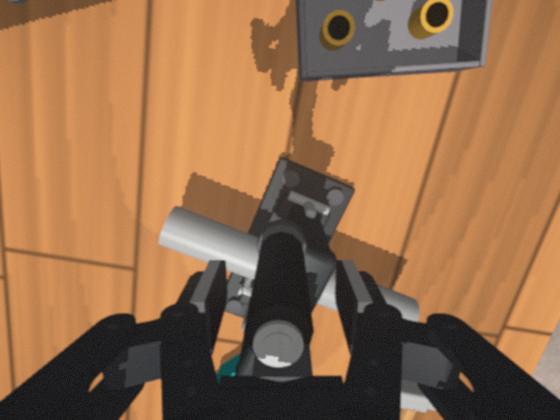

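The grip leans about 3° outward from socket play, so its true circle is about 88 mm at grip height. That explains the bind. I'll regrip with 20 N and use an 88 mm radius.

play_rows:
  rows:
    - [[0,0.25,0],0,4]
    - [[0,0.25,0],0,3]
    - [[0,0.25,0],0,2]
    - [[0,0.25,0],0,1.8]
    - [[0,0.25,0],0,1.8]
    - [[0,0.25,0],0,1.8]
  squeeze: 20

```text
time: 15.2
ee_pos: [0.5699, 0.1891, 0.2254]
tcp_rot: [-176.9, 90.0, -166.9]
wrist_force: [-1.2, 0.3, 0.7]
opening: 0.023
```

```bash
python3 st.py; python3 arc.py 180 9 12 8.8;python3 arc.py 288 9 12 8.8
```

```text
t 15.20 pos [0.5699 0.1891 0.2254] r 87.8 ang 100.5 F radial 0.5  resist(tang) 1.1  Fz 0.7 open 0.0230 ty yaw 100.01
[[[0.02, -0.11, 1.38], 0, 1.8], [[0.04, -0.43, 2.72], 0, 1.8], [[0.06, -0.96, 4.0], 0, 1.8], [[0.08, -1.68, 5.17], 0, 1.8], [[0.1, -2.58, 6.22], 0, 1.8], [[0.12, -3.63, 7.12], 0, 1.8], [[0.14, -4.8, 7.84], 0, 1.8], [[0.16, -6.08, 8.37], 0, 1.8], [[0.18, -7.42, 8.69], 0, 1.8], [[0.2, -8.8, 8.8], 0, 1.8], [[0.22, -10.18, 8.69], 0, 1.8], [[0.24, -11.52, 8.37], 0, 1.8]]
[[[0.02, -1.28, -0.53], 0, 1.8], [[0.04, -2.45, -1.25], 0, 1.8], [[0.06, -3.5, -2.15], 0, 1.8], [[0.08, -4.4, -3.2], 0, 1.8], [[0.1, -5.12, -4.37], 0, 1.8], [[0.12, -5.65, -5.65], 0, 1.8], [[0.14, -5.97, -6.99], 0, 1.8], [[0.16, -6.08, -8.37], 0, 1.8], [[0.18, -5.97, -9.75], 0, 1.8], [[0.2, -5.65, -11.09], 0, 1.8], [[0.22, -5.12, -12.36], 0, 1.8], [[0.24, -4.4, -13.54], 0, 1.8]]
```

Forces are near zero. Continuing the turn.

play_rows:
  rows:
    - [[0.02,-0.11,1.38],0,1.8]
    - [[0.04,-0.43,2.72],0,1.8]
    - [[0.06,-0.96,4.0],0,1.8]
    - [[0.08,-1.68,5.17],0,1.8]
    - [[0.1,-2.58,6.22],0,1.8]
    - [[0.12,-3.63,7.12],0,1.8]
    - [[0.14,-4.8,7.84],0,1.8]
    - [[0.16,-6.08,8.37],0,1.8]
    - [[0.18,-7.42,8.69],0,1.8]
    - [[0.2,-8.8,8.8],0,1.8]
    - [[0.22,-10.18,8.69],0,1.8]
    - [[0.24,-11.52,8.37],0,1.8]

```text
time: 16.2
ee_pos: [0.6717, 0.0904, 0.2233]
tcp_rot: [132.3, 89.9, 142.4]
wrist_force: [-8.7, 4.6, 3.2]
opening: 0.0233
```

```bash
python3 st.py
```

```text
t 16.20 pos [0.6717 0.0904 0.2233] r 86.7 ang -8.2 F radial -9.2  resist(tang) 3.3  Fz 3.2 open 0.0233 ty yaw 100.05
```

```bash
cat > arc2.py <<'E'
import sys,numpy as np
# th0 step n [ry_prev rz_prev ry rz]
t0,s,n,ry0,rz0,ry,rz=map(float,sys.argv[1:8])
p=lambda t,ry,rz:np.array([0.8*t/360,-ry*np.cos(np.radians(t)),-rz*np.sin(np.radians(t))])
print([[ [round(float(x),2) for x in p(t0+s*(i+1),ry,rz)-p(t0,ry0,rz0)],0,1.8] for i in range(int(n))])
E
python3 arc2.py 288 9 12 8.8 8.8 8.8 8.5; python3 arc2.py 396 4 12 8.8 8.5 8.8 8.5
```

```text
[[[0.02, -1.28, -0.8], 0, 1.8], [[0.04, -2.45, -1.49], 0, 1.8], [[0.06, -3.5, -2.36], 0, 1.8], [[0.08, -4.4, -3.37], 0, 1.8], [[0.1, -5.12, -4.51], 0, 1.8], [[0.12, -5.65, -5.74], 0, 1.8], [[0.14, -5.97, -7.04], 0, 1.8], [[0.16, -6.08, -8.37], 0, 1.8], [[0.18, -5.97, -9.7], 0, 1.8], [[0.2, -5.65, -11.0], 0, 1.8], [[0.22, -5.12, -12.23], 0, 1.8], [[0.24, -4.4, -13.37], 0, 1.8]]
[[[0.01, 0.38, -0.47], 0, 1.8], [[0.02, 0.79, -0.91], 0, 1.8], [[0.03, 1.23, -1.32], 0, 1.8], [[0.04, 1.7, -1.7], 0, 1.8], [[0.04, 2.2, -2.05], 0, 1.8], [[0.05, 2.72, -2.37], 0, 1.8], [[0.06, 3.26, -2.64], 0, 1.8], [[0.07, 3.82, -2.88], 0, 1.8], [[0.08, 4.4, -3.09], 0, 1.8], [[0.09, 4.99, -3.25], 0, 1.8], [[0.1, 5.59, -3.37], 0, 1.8], [[0.11, 6.2, -3.46], 0, 1.8]]
```

play_rows:
  rows:
    - [[0.02,-1.28,-0.8],0,1.8]
    - [[0.04,-2.45,-1.49],0,1.8]
    - [[0.06,-3.5,-2.36],0,1.8]
    - [[0.08,-4.4,-3.37],0,1.8]
    - [[0.1,-5.12,-4.51],0,1.8]
    - [[0.12,-5.65,-5.74],0,1.8]
    - [[0.14,-5.97,-7.04],0,1.8]
    - [[0.16,-6.08,-8.37],0,1.8]
    - [[0.18,-5.97,-9.7],0,1.8]
    - [[0.2,-5.65,-11.0],0,1.8]
    - [[0.22,-5.12,-12.23],0,1.8]
    - [[0.24,-4.4,-13.37],0,1.8]

```text
time: 17.2
ee_pos: [0.549, 0.0246, 0.2208]
tcp_rot: [27.9, 89.8, 37.9]
wrist_force: [7.4, 6.7, -1.6]
opening: 0.0235
```

```bash
python3 st.py
```

```text
t 17.20 pos [0.549  0.0246 0.2208] r 86.5 ang -115.3 F radial -9.2  resist(tang) 3.9  Fz -1.6 open 0.0235 ty yaw 100.04
```

play_rows:
  rows:
    - [[0.01,0.38,-0.47],0,1.8]
    - [[0.02,0.79,-0.91],0,1.8]
    - [[0.03,1.23,-1.32],0,1.8]
    - [[0.04,1.7,-1.7],0,1.8]
    - [[0.04,2.2,-2.05],0,1.8]
    - [[0.05,2.72,-2.37],0,1.8]

```text
time: 17.7
ee_pos: [0.5211, 0.0464, 0.2208]
tcp_rot: [-13.9, 89.8, -3.9]
wrist_force: [5.4, -0.1, 2.2]
opening: 0.0235
```

```bash
python3 st.py
```

```text
t 17.70 pos [0.5211 0.0464 0.2208] r 85.9 ang -138.9 F radial -4.0  resist(tang) 3.6  Fz 2.2 open 0.0235 ty yaw 100.00
```

Free-turning effort is 3.6 N, as described, and θ ≈ 420°. From here I'll go in 24° steps, watching the effort.

```bash
for a in 420 444 468 492 516 540 564 588 612 636 660 684 708 732 756 780; do echo $a; python3 arc2.py $a 4 6 8.8 8.5 8.8 8.5;done
```

```text
420
[[[0.01, 0.54, -0.28], 0, 1.8], [[0.02, 1.1, -0.52], 0, 1.8], [[0.03, 1.68, -0.72], 0, 1.8], [[0.04, 2.27, -0.89], 0, 1.8], [[0.04, 2.87, -1.01], 0, 1.8], [[0.05, 3.48, -1.09], 0, 1.8]]
444
[[[0.01, 0.61, -0.04], 0, 1.8], [[0.02, 1.23, -0.04], 0, 1.8], [[0.03, 1.84, 0.0], 0, 1.8], [[0.04, 2.45, 0.08], 0, 1.8], [[0.04, 3.05, 0.21], 0, 1.8], [[0.05, 3.64, 0.37], 0, 1.8]]
468
[[[0.01, 0.58, 0.2], 0, 1.8], [[0.02, 1.14, 0.44], 0, 1.8], [[0.03, 1.68, 0.72], 0, 1.8], [[0.04, 2.2, 1.04], 0, 1.8], [[0.04, 2.7, 1.39], 0, 1.8], [[0.05, 3.17, 1.77], 0, 1.8]]
492
[[[0.01, 0.44, 0.41], 0, 1.8], [[0.02, 0.85, 0.85], 0, 1.8], [[0.03, 1.23, 1.32], 0, 1.8], [[0.04, 1.57, 1.81], 0, 1.8], [[0.04, 1.88, 2.33], 0, 1.8], [[0.05, 2.15, 2.86], 0, 1.8]]
516
[[[0.01, 0.23, 0.55], 0, 1.8], [[0.02, 0.42, 1.11], 0, 1.8], [[0.03, 0.57, 1.69], 0, 1.8], [[0.04, 0.68, 2.27], 0, 1.8], [[0.04, 0.74, 2.86], 0, 1.8], [[0.05, 0.76, 3.46], 0, 1.8]]
540
[[[0.01, -0.02, 0.59], 0, 1.8], [[0.02, -0.09, 1.18], 0, 1.8], [[0.03, -0.19, 1.77], 0, 1.8], [[0.04, -0.34, 2.34], 0, 1.8], [[0.04, -0.53, 2.91], 0, 1.8], [[0.05, -0.7
[... 1243 characters left out ...]
.8], [[0.03, -0.19, -1.77], 0, 1.8], [[0.04, -0.17, -2.36], 0, 1.8], [[0.04, -0.11, -2.95], 0, 1.8], [[0.05, -0.0, -3.53], 0, 1.8]]
732
[[[0.01, 0.15, -0.58], 0, 1.8], [[0.02, 0.34, -1.14], 0, 1.8], [[0.03, 0.57, -1.69], 0, 1.8], [[0.04, 0.84, -2.22], 0, 1.8], [[0.04, 1.14, -2.74], 0, 1.8], [[0.05, 1.49, -3.23], 0, 1.8]]
756
[[[0.01, 0.38, -0.47], 0, 1.8], [[0.02, 0.79, -0.91], 0, 1.8], [[0.03, 1.23, -1.32], 0, 1.8], [[0.04, 1.7, -1.7], 0, 1.8], [[0.04, 2.2, -2.05], 0, 1.8], [[0.05, 2.72, -2.37], 0, 1.8]]
780
[[[0.01, 0.54, -0.28], 0, 1.8], [[0.02, 1.1, -0.52], 0, 1.8], [[0.03, 1.68, -0.72], 0, 1.8], [[0.04, 2.27, -0.89], 0, 1.8], [[0.04, 2.87, -1.01], 0, 1.8], [[0.05, 3.48, -1.09], 0, 1.8]]
```

play_rows:
  rows:
    - [[0.01,0.54,-0.28],0,1.8]
    - [[0.02,1.1,-0.52],0,1.8]
    - [[0.03,1.68,-0.72],0,1.8]
    - [[0.04,2.27,-0.89],0,1.8]
    - [[0.04,2.87,-1.01],0,1.8]
    - [[0.05,3.48,-1.09],0,1.8]

```text
time: 18.2
ee_pos: [0.5035, 0.0788, 0.2203]
tcp_rot: [-45.5, 89.9, -35.5]
wrist_force: [3.5, -2.4, 5.6]
opening: 0.0234
```

```bash
python3 st.py
```

```text
t 18.20 pos [0.5035 0.0788 0.2203] r 85.8 ang -163.8 F radial -2.7  resist(tang) 3.3  Fz 5.6 open 0.0234 ty yaw 100.00
```

play_rows:
  rows:
    - [[0.0,0.61,-0.04],0,1.8]
    - [[0.0,1.23,-0.04],0,1.8]
    - [[0.0,1.84,0.0],0,1.8]
    - [[0.01,2.45,0.08],0,1.8]
    - [[0.02,3.05,0.21],0,1.8]
    - [[0.02,3.64,0.37],0,1.8]

```text
time: 18.7
ee_pos: [0.5006, 0.1154, 0.2196]
tcp_rot: [-118.9, 90.0, -108.9]
wrist_force: [2.4, -2.9, 4.7]
opening: 0.0236
```

```bash
python3 st.py
```

```text
t 18.70 pos [0.5006 0.1154 0.2196] r 86.2 ang 171.6 F radial -2.8  resist(tang) 2.6  Fz 4.7 open 0.0236 ty yaw 100.01
```

play_rows:
  rows:
    - [[0.01,0.58,0.2],0,1.8]
    - [[0.02,1.14,0.44],0,1.8]
    - [[0.03,1.68,0.72],0,1.8]
    - [[0.04,2.2,1.04],0,1.8]
    - [[0.04,2.7,1.39],0,1.8]
    - [[0.05,3.17,1.77],0,1.8]

```text
time: 19.2
ee_pos: [0.513, 0.1499, 0.2187]
tcp_rot: [-149.9, 90.0, -139.8]
wrist_force: [2.0, -5.7, 2.5]
opening: 0.0233
```

```bash
python3 st.py
```

```text
t 19.20 pos [0.513  0.1499 0.2187] r 86.8 ang 147.2 F radial -4.8  resist(tang) 3.7  Fz 2.5 open 0.0233 ty yaw 100.01
```

play_rows:
  rows:
    - [[0.01,0.44,0.41],0,1.8]
    - [[0.02,0.85,0.85],0,1.8]
    - [[0.03,1.23,1.32],0,1.8]
    - [[0.04,1.57,1.81],0,1.8]

```text
time: 19.53
ee_pos: [0.528, 0.1681, 0.218]
tcp_rot: [-145.0, 89.9, -135.0]
wrist_force: [1.1, -7.0, 1.2]
opening: 0.0236
```

```bash
python3 st.py
```

```text
t 19.53 pos [0.528  0.1681 0.218 ] r 87.3 ang 131.5 F radial -6.0  resist(tang) 3.8  Fz 1.2 open 0.0236 ty yaw 100.00
```

```bash
python3 arc2.py 508 4 6 8.8 8.5 8.6 8.5; for a in 532 556 580 604 628 652 676 700 724 748 772; do echo $a; python3 arc2.py $a 4 6 8.6 8.5 8.6 8.5;done
```

```text
[[[0.01, 0.13, 0.51], 0, 1.8], [[0.02, 0.39, 1.05], 0, 1.8], [[0.03, 0.62, 1.6], 0, 1.8], [[0.04, 0.8, 2.16], 0, 1.8], [[0.04, 0.95, 2.74], 0, 1.8], [[0.05, 1.05, 3.32], 0, 1.8]]
532
[[[0.01, 0.06, 0.59], 0, 1.8], [[0.02, 0.08, 1.18], 0, 1.8], [[0.03, 0.06, 1.78], 0, 1.8], [[0.04, 0.0, 2.37], 0, 1.8], [[0.04, -0.1, 2.95], 0, 1.8], [[0.05, -0.25, 3.53], 0, 1.8]]
556
[[[0.01, -0.19, 0.56], 0, 1.8], [[0.02, -0.41, 1.11], 0, 1.8], [[0.03, -0.67, 1.65], 0, 1.8], [[0.04, -0.97, 2.16], 0, 1.8], [[0.04, -1.31, 2.65], 0, 1.8], [[0.05, -1.68, 3.12], 0, 1.8]]
580
[[[0.01, -0.4, 0.44], 0, 1.8], [[0.02, -0.83, 0.85], 0, 1.8], [[0.03, -1.29, 1.23], 0, 1.8], [[0.04, -1.78, 1.58], 0, 1.8], [[0.04, -2.29, 1.9], 0, 1.8], [[0.05, -2.82, 2.18], 0, 1.8]]
604
[[[0.01, -0.55, 0.24], 0, 1.8], [[0.02, -1.11, 0.44], 0, 1.8], [[0.03, -1.69, 0.61], 0, 1.8], [[0.04, -2.28, 0.73], 0, 1.8], [[0.04, -2.87, 0.81], 0, 1.8], [[0.05, -3.47, 0.86], 0, 1.8]]
628
[[[0.01, -0.6, 0.0], 0, 1.8], [[0.02, -1.2, -0.04], 0, 1.8], [[0.03, -1.79, -0.12], 0, 1.8], [[0.04, -2.38, -0.25], 0, 1.8], [[0.04, -2.96, -0.41], 0, 1.8], [[0.
[... 480 characters left out ...]
 1.8], [[0.03, -0.43, -1.72], 0, 1.8], [[0.04, -0.5, -2.31], 0, 1.8], [[0.04, -0.52, -2.91], 0, 1.8], [[0.05, -0.5, -3.5], 0, 1.8]]
724
[[[0.01, 0.06, -0.59], 0, 1.8], [[0.02, 0.17, -1.17], 0, 1.8], [[0.03, 0.31, -1.75], 0, 1.8], [[0.04, 0.5, -2.31], 0, 1.8], [[0.04, 0.72, -2.86], 0, 1.8], [[0.05, 0.99, -3.4], 0, 1.8]]
748
[[[0.01, 0.3, -0.51], 0, 1.8], [[0.02, 0.64, -1.01], 0, 1.8], [[0.03, 1.01, -1.47], 0, 1.8], [[0.04, 1.41, -1.91], 0, 1.8], [[0.04, 1.84, -2.33], 0, 1.8], [[0.05, 2.3, -2.71], 0, 1.8]]
772
[[[0.01, 0.49, -0.35], 0, 1.8], [[0.02, 0.99, -0.66], 0, 1.8], [[0.03, 1.52, -0.94], 0, 1.8], [[0.04, 2.07, -1.18], 0, 1.8], [[0.04, 2.64, -1.39], 0, 1.8], [[0.05, 3.21, -1.55], 0, 1.8]]
```

play_rows:
  rows:
    - [[0.01,0.13,0.51],0,1.8]
    - [[0.02,0.39,1.05],0,1.8]
    - [[0.03,0.62,1.6],0,1.8]
    - [[0.04,0.8,2.16],0,1.8]
    - [[0.04,0.95,2.74],0,1.8]
    - [[0.05,1.05,3.32],0,1.8]

```text
time: 20.03
ee_pos: [0.5589, 0.1851, 0.2179]
tcp_rot: [126.7, 89.9, 136.8]
wrist_force: [-5.2, 3.8, 3.9]
opening: 0.0234
```

```bash
python3 st.py
```

```text
t 20.03 pos [0.5589 0.1851 0.2179] r 86.7 ang 108.2 F radial 5.2  resist(tang) 3.7  Fz 3.9 open 0.0234 ty yaw 100.05
```

play_rows:
  rows:
    - [[0.01,0.16,0.59],0,1.8]
    - [[0.02,0.18,1.18],0,1.8]
    - [[0.03,0.16,1.78],0,1.8]
    - [[0.04,0.1,2.37],0,1.8]
    - [[0.04,0.0,2.95],0,1.8]
    - [[0.05,-0.15,3.53],0,1.8]

```text
time: 20.53
ee_pos: [0.5944, 0.1891, 0.2174]
tcp_rot: [116.8, 90.0, 126.8]
wrist_force: [-2.6, 1.6, 3.2]
opening: 0.0231
```

```bash
python3 st.py
```

```text
t 20.53 pos [0.5944 0.1891 0.2174] r 86.7 ang 84.4 F radial 1.3  resist(tang) 2.8  Fz 3.2 open 0.0231 ty yaw 100.02
```

play_rows:
  rows:
    - [[0.01,-0.19,0.56],0,1.8]
    - [[0.02,-0.41,1.11],0,1.8]
    - [[0.03,-0.67,1.65],0,1.8]
    - [[0.04,-0.97,2.16],0,1.8]
    - [[0.04,-1.31,2.65],0,1.8]
    - [[0.05,-1.68,3.12],0,1.8]

```text
time: 21.03
ee_pos: [0.6283, 0.1779, 0.2173]
tcp_rot: [34.1, 89.9, 44.1]
wrist_force: [-2.2, 4.0, 4.9]
opening: 0.0233
```

```bash
python3 st.py
```

```text
t 21.03 pos [0.6283 0.1779 0.2173] r 86.2 ang 60.6 F radial 2.4  resist(tang) 3.9  Fz 4.9 open 0.0233 ty yaw 100.03
```

play_rows:
  rows:
    - [[0.0,-0.4,0.44],0,1.8]
    - [[0.01,-0.83,0.85],0,1.8]
    - [[0.01,-1.29,1.23],0,1.8]
    - [[0.02,-1.78,1.58],0,1.8]
    - [[0.03,-2.29,1.9],0,1.8]
    - [[0.03,-2.82,2.18],0,1.8]

```text
time: 21.53
ee_pos: [0.6549, 0.1537, 0.2171]
tcp_rot: [15.3, 89.9, 25.3]
wrist_force: [0.8, 4.2, 4.3]
opening: 0.0232
```

```bash
python3 st.py
```

```text
t 21.53 pos [0.6549 0.1537 0.2171] r 85.7 ang 36.4 F radial 3.1  resist(tang) 2.9  Fz 4.3 open 0.0232 ty yaw 100.02
```

play_rows:
  rows:
    - [[0.01,-0.55,0.24],0,1.8]
    - [[0.02,-1.11,0.44],0,1.8]
    - [[0.03,-1.69,0.61],0,1.8]
    - [[0.04,-2.28,0.73],0,1.8]
    - [[0.04,-2.87,0.81],0,1.8]
    - [[0.05,-3.47,0.86],0,1.8]

```text
time: 22.03
ee_pos: [0.6693, 0.1207, 0.2167]
tcp_rot: [2.5, 89.9, 12.5]
wrist_force: [1.7, 4.2, 4.9]
opening: 0.0233
```

```bash
python3 st.py
```

```text
t 22.03 pos [0.6693 0.1207 0.2167] r 85.3 ang 12.1 F radial 2.5  resist(tang) 3.7  Fz 4.9 open 0.0233 ty yaw 100.01
```

play_rows:
  rows:
    - [[0.01,-0.6,0.0],0,1.8]
    - [[0.02,-1.2,-0.04],0,1.8]
    - [[0.03,-1.79,-0.12],0,1.8]
    - [[0.04,-2.38,-0.25],0,1.8]
    - [[0.04,-2.96,-0.41],0,1.8]
    - [[0.05,-3.52,-0.61],0,1.8]

```text
time: 22.53
ee_pos: [0.6693, 0.0848, 0.2161]
tcp_rot: [-0.6, 89.9, 9.5]
wrist_force: [2.6, 3.5, 5.2]
opening: 0.0235
```

```bash
python3 st.py
```

```text
t 22.53 pos [0.6693 0.0848 0.2161] r 85.3 ang -12.2 F radial 1.8  resist(tang) 3.9  Fz 5.2 open 0.0235 ty yaw 100.01
```

play_rows:
  rows:
    - [[0.01,-0.55,-0.24],0,1.8]
    - [[0.02,-1.08,-0.52],0,1.8]
    - [[0.03,-1.59,-0.83],0,1.8]
    - [[0.04,-2.07,-1.18],0,1.8]
    - [[0.04,-2.53,-1.56],0,1.8]
    - [[0.05,-2.96,-1.98],0,1.8]

```text
time: 23.03
ee_pos: [0.655, 0.0525, 0.2154]
tcp_rot: [7.8, 89.9, 17.8]
wrist_force: [4.2, 5.3, 2.4]
opening: 0.0232
```

```bash
python3 st.py
```

```text
t 23.03 pos [0.655  0.0525 0.2154] r 85.4 ang -36.1 F radial 0.3  resist(tang) 6.8  Fz 2.4 open 0.0232 ty yaw 100.02
```

Effort rose to 6.8 N at θ ≈ 676° (1.88 turns), so the jaw is on the pipe. I'll confirm with slow 0.5° steps.

play_rows:
  rows:
    - [[0,-0.05,-0.05],0,1.8]
    - [[0,-0.1,-0.1],0,1.8]

```text
time: 23.2
ee_pos: [0.6541, 0.0513, 0.2154]
tcp_rot: [7.9, 89.9, 17.9]
wrist_force: [4.1, 5.1, 3.9]
opening: 0.0232
```

```bash
python3 st.py
```

```text
t 23.20 pos [0.6541 0.0513 0.2154] r 85.4 ang -37.1 F radial 0.2  resist(tang) 6.6  Fz 3.9 open 0.0232 ty yaw 99.99
```

play_rows:
  rows:
    - [[0,-0.05,-0.05],0,1.8]
    - [[0,-0.1,-0.11],0,1.8]

```text
time: 23.37
ee_pos: [0.6533, 0.0505, 0.2154]
tcp_rot: [5.8, 89.9, 15.8]
wrist_force: [4.6, 5.4, 2.1]
opening: 0.0236
```

```bash
python3 st.py
```

```text
t 23.37 pos [0.6533 0.0505 0.2154] r 85.4 ang -37.8 F radial 0.3  resist(tang) 7.0  Fz 2.1 open 0.0236 ty yaw 100.02
```

It's at 7.0 N, hand-tight. Now let go and back straight up.

play_rows:
  rows:
    - [[0,0,0],0,3]
    - [[0,0,0],0,5]
    - [[0,0,0],0,8]
    - [[0,0,0],0,8.5]
    - [[-2,0,0],0,8.5]
    - [[-5,0,0],0,8.5]
    - [[-8.5,0,0],0,8.5]
    - [[-12,0,0],0,8.5]
    - [[-12,4,0],0,8.5]
    - [[-12,7,-4],0,8.5]
    - [[-12,7,-6],0,8.5]
    - [[-12,7,-6],0,8.5]

```text
time: 24.37
ee_pos: [0.5772, 0.1098, 0.3355]
tcp_rot: [-176.0, 89.9, -165.9]
wrist_force: [-0.1, 0.2, 1.0]
opening: 0.0855
```

```bash
python3 snap.py m1 .586 .102 .2065; python3 - <<'E'
from h import *
im,d=bot.camera('scene'); u=proj(cam('scene'),[.5856,.1025,.15]).astype(int)
cv2.imwrite('pics/m2.png',cv2.resize(im[u[1]-60:u[1]+60,u[0]-80:u[0]+80],None,fx=5,fy=5,interpolation=cv2.INTER_CUBIC))
print(bot.get_obs()['wrist_force'])
E
```

```text
24.3667 [0.57722046 0.1098423  0.33550411] [-176.01393665   89.86212656 -165.87553972] [-1.7  3.4  6.3 -0.6 -0.5 -1.1] q6 90.63980829941923
px [290 210] camx yaw 10.11740150349013
crop y0,x0 140 200
[ 0.24924996 -0.28824503  0.04619367]
```

View pics/m1.png

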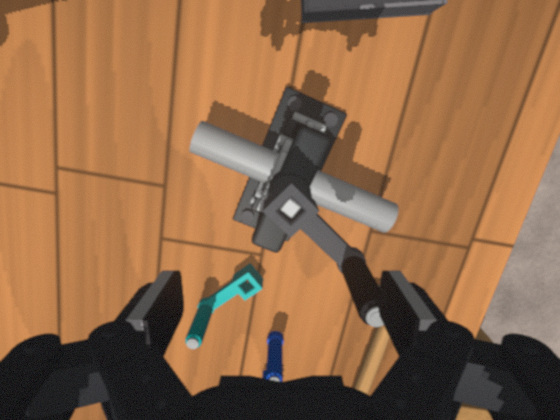

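View pics/m2.png

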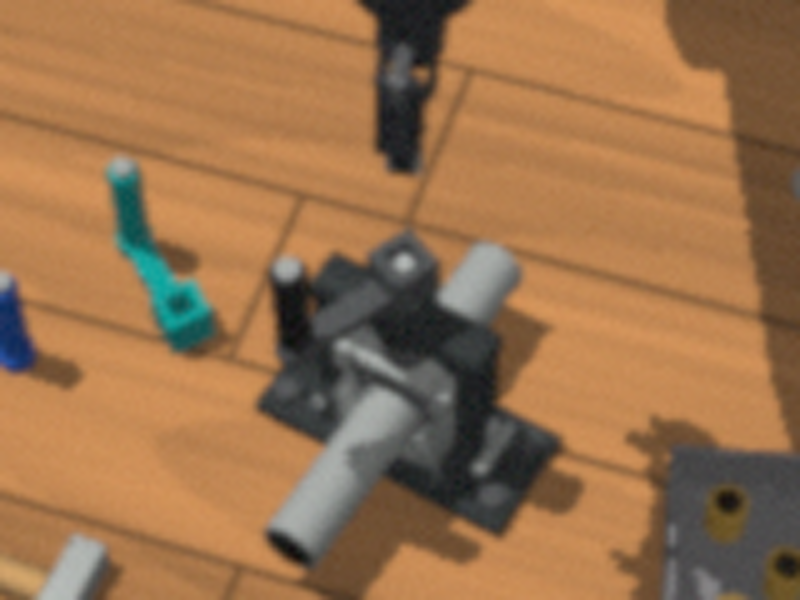

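Crank on the screw with the square visible in the socket at (290,208), jaw down on the pipe, pipe straight, gripper clear. One depth check on the seating.

```bash
python3 - <<'E'
from h import *
import pickle
o=pickle.load(open('pics/m1.pkl','rb')); c=cam('wrist',o); P=cloud(c,np.load('pics/m1.npy'))
print('sq',np.nanmedian(P[206:211,288:293].reshape(-1,3),0).round(4))
for n,(u,v) in {'L':(276,209),'R':(304,209),'T':(290,194),'B':(290,224)}.items(): print(n,np.nanmedian(P[v-1:v+2,u-1:u+2].reshape(-1,3),0).round(4))
E
```

```text
sq [0.5859 0.1029 0.2013]
L [0.574  0.1015 0.2064]
R [0.5972 0.1057 0.2064]
T [0.5832 0.1166 0.207 ]
B [0.5881 0.0904 0.206 ]
```

```bash
python3 -c "
from workcell import bot
print(bot.job_done())"
```

```text
the job is handed in; nothing more can be done
None
```

I fitted the dark crank on the small vise's screw, wound it clockwise about 1.9 turns until the jaw held the pipe, let go, and handed the job in at about 24 s. No verdict was reported.

- **Fitting:** The crank slid on with no contact force until it met the shoulder. The highest wrist reading there was about 13 N upward.
- **Tightness:** The effort square to the arm was about 3.5 N while turning free. It was 6.8, 6.6 and 7.0 N over the last slow steps, and I stopped at 7.0 N, hand-tight. I had no direct reading of the force on the pipe.
- **Final checks:**
  - The hub top stands 5.1 mm above the square's top, against 6 mm when fully home, which is within camera error.
  - The hub is centred to about 1 mm.
  - The screw sank about 14.5 mm.
  - In the pictures the pipe lies straight and the gripper is clear.
  - I did not measure the bystanders at the end; the arm never went near them.
- **What disagreed:** My first half turn used a firm grip and an 85 mm circle. Play in the socket lets the crank lean about 3° outward, so the grip's real circle is nearer 88 mm, and about 20 N built up sideways and vertically. I let go, regripped at 20 N with a corrected path, and the forces stayed under about 10 N after that.

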